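# Build the bead-grading sieve tower on its shaker

### The job

Set up the sieve tower on the bench shaker so that mixed beads poured in at the top get sorted by size: working up from the bottom one part at a time, put the pan in the shaker's collar, then the fine sieve, the medium sieve, the coarse sieve and finally the lid. Each part must sit level and fully home in the one below, and be let go. Leave the tape measure, the thread spool and the paint bottle as they are.

Things in the scene. Friction and masses are not known exactly. Their poses are not given: they have to be found in the camera images.
- shaker: Bench shaker, fixed: white casing 100 x 110 mm, top 34 mm above the desk, black knob and switch on its front (local -x). Amid the top, on a black rubber plate, an open aluminium collar, the tower's seat: outer diameter 64, bore 58, 10 deep, rim 47 mm above the desk. Origin: at desk level on the collar's axis. The seated pan's origin is 39 mm above this one.
- pan: Receiver pan, the only open part with a closed metal floor; aluminium, 30 mm tall. Round frame of outer diameter 64 and bore 58 on a set-in tapered foot 8 high (50 wide below, 55 above); foot drops in the bore below until the 64 mm shoulder meets its rim. Grip outside, fingertips above the shoulder. Origin: centre of underside, z up. The seated fine sieve's origin is 22 mm above this one.
- fine_sieve: Fine sieve: closest wire mesh (3.2 mm apart), 26 mm tall, the shortest sieve. Round frame of outer diameter 64 and bore 58 on a set-in tapered foot 8 high (50 wide below, 55 above); foot drops in the bore below until the 64 mm shoulder meets its rim. Grip outside, fingertips above the shoulder. Origin: centre of underside, z up. The seated medium sieve's origin is 18 mm above this one.
- medium_sieve: Medium sieve: wires 6.4 mm apart, 30 mm tall. Round frame of outer diameter 64 and bore 58 on a set-in tapered foot 8 high (50 wide below, 55 above); foot drops in the bore below until the 64 mm shoulder meets its rim. Grip outside, fingertips above the shoulder. Origin: centre of underside, z up. The seated coarse sieve's origin is 22 mm above this one.
- coarse_sieve: Coarse sieve: only four wires each way, 12.8 mm apart; 34 mm tall. Round frame of outer diameter 64 and bore 58 on a set-in tapered foot 8 high (50 wide below, 55 above); foot drops in the bore below until the 64 mm shoulder meets its rim. Grip outside, fingertips above the shoulder. Origin: centre of underside, z up. The seated lid's origin is 26 mm above this one.
- lid: Lid: closed aluminium disc, diameter 64 mm, 6 mm thick, over the same tapered foot 8 mm high (50 wide below, 55 above), with a black upright knob in its middle, diameter 16 mm, from 14 to 35 mm above the underside: grip it by the knob. Origin: centre of the underside, z up. Like the other parts it weighs 35 to 85 g.
- tape_measure: Bystander: red round cloth tape measure lying flat, case diameter 52 mm, 18 mm high, with the tape's end sticking out. Origin: underside, beside the case's middle (14 mm from it).
- spool: Bystander: upright thread spool, diameter 28 mm, 38 mm high. Origin: underside, 8 mm from its axis.
- paint_bottle: Bystander: small orange paint bottle with a screw cap, diameter 38 mm, 75 mm high, standing. Origin: centre of the underside.
Not all that is in view belongs to the job. Leave any brown or yellow look-alike of the coarse_sieve alone.

How it is judged:
By the outcome, as a careful person would: the job done as asked, in the order asked, and still so for the second after the job is handed in, with the robot touching nothing.
It also fails if it takes over 128 s, if anything falls off the work surface, if the arm or the gripper's body presses on something with over 40 N, if the wrist force passes 120 N, or if a joint passes its speed limit or range.

### The arm

A 6-joint arm with a two-finger parallel gripper is mounted at the origin on a cart in front of the work surface, level with it; the furniture and walls round the work are solid. World frame = base frame: x ahead of the robot, y to its left, z up, the work surface at z = 0. Lengths are in m, angles in degrees, forces in N, time in s.
With the tool pointing down it reaches from about 0.35 to 0.925 m from the base axis. Payload 6.4 kg.
Tool frame: the origin (TCP) lies midway between the tips of the shut fingers; the grasp point (between the pads) lies behind it (robot.grip_depth is the z of the grasp point in the tool frame, in m); z points along the fingers, y is the direction in which the jaws open and shut (so a half turn about z gives the same grasp; the last joint's range is limited). The gripper opens to 85 mm and grips with 20 to 120 N. Pads are 22 mm wide; open, the fingers measure 114 mm over their backs; the gripper's body (76 mm by 85 mm) begins 54 mm behind the grasp point. The pads swing forward as they close: fully open they stand 13 mm farther back than shut.
Start: joints at [56.03, 14.043, 89.255, -0, 76.702, -9.975], TCP at [0.264, 0.594, 0.202] pointing down, gripper open.
Joint ranges: [-179.41, 179.41], [-58.25, 129.5], [7.25, 145.43], [-54.29, 234.29], [11.92, 165.04], [-157.13, 157.13]. Speed limits (degrees/s): [147.25, 147.25, 180, 180, 180, 180].

### API

Orientations are given as [roll, pitch, yaw] about the fixed x, y, z axes, in that order (R = Rz(yaw) Ry(pitch) Rx(roll)).
In Python, from plant import robot gives the robot as it stands.
- The arm moves only by the tool drive_tool, never from a script. Its argument "motion" is a list of rows, each a list of 7 numbers: the shift along the tool's x, y, z in mm, then the turn, a rotation vector about the tool's x, y, z in rad, then the opening in per cent of the stroke, from 0 (shut) to 100 (fully open). A call has 1 to 12 rows; each row shifts and turns the commanded pose from where the row before left it, along the tool's axes as they then stand; what a row does not reach is not made up. A row lasts 1/12 s, in which the tool goes at most 41.7 mm and 7.16 degrees, less where a joint would pass 70% of its speed; a pose out of reach is approached as far as the arm can. A call with a gripper value outside its range is refused whole. The fingers move at their own pace and stop on an object; "newtons" is the grip in N (left out, the last holds). Time passes only in rows, so rows that do not move let the fingers close. It gives the time, the measured TCP pose, the force and the opening at its end, in the units of the state.
- robot.read_state(): the state, without advancing time (a new reading comes with each control period).
- robot.grab_frame(name): name is "scene" or "top" or "wrist"; returns the picture (420x560x3 uint8, red, green, blue); there is no depth.
- robot.camera_params(name): a dict with "fx", "fy", "cx", "cy" (pixels), "k1" (the pictures are not rectified: a ray, as slopes to the right and down, at radius r is drawn at 1 + k1 r^2 times it, then the intrinsics apply), "position" and "attitude" of the camera in the world; the wrist camera has in their place "hand_eye" (4x4, takes a point from camera to tool coordinates, whose origin is the TCP and whose axes are the flange's). Camera axes: x right, y down, z forward; pixel columns grow to the right and rows downward; lengths in m; the calibration is good to about 2 mm. A picture is of the moment at which its call begins: read the wrist's pose just before it. camera_params takes no time and is no camera call.
- robot.finish_job(): hands the job in, once; it reports no verdict.
The state is a dict: "t": time; "qpos": joint angles; "joint_velocities": joint speeds; "effort": joint torques, N m; "tcp_pos": TCP position; "tool_rot": TCP orientation; "wrist_force": force on the tool from outside, world axes, zero at the start; "ft_torque": the same for the moment, N m; "grip_width": finger opening in m.
Only numpy, scipy, OpenCV 4.12 (cv2) and the standard library are available. Lean on these libraries where they do the work, as an engineer would, in place of code of your own. Each camera call takes 0.05 s, during which the arm holds its last target.

## Working session

There is one attempt and no reset: what is moved stays moved. The work goes in short steps, Python scripts to look and compute and a tool call to move; the robot and the scene stay as the last step left them, time stands still between calls to the robot, and variables do not carry over. Pictures are saved under pics/ and viewed, and the job is handed in when it is done.

Besides the shell and the picture viewer there is one more tool, called after "Emit:" as name([rows], argument=value, ...), one row to a line, values as JSON. drive_tool: Moves the arm, as the interface text tells. Its arguments: {"type":"object","properties":{"motion":{"type":"array"},"newtons":{"type":"number"}},"required":["motion"]}

```bash
ls; mkdir -p pics
python3 - <<'E'
from plant import robot
import cv2
s=robot.read_state();print(s)
print(robot.grip_depth)
for n in("scene","top","wrist"):
    print(n,robot.camera_params(n))
    im=robot.grab_frame(n);cv2.imwrite(f"pics/{n}0.png",im[:,:,::-1])
E
```

```text
pics
{'t': 0.0, 'qpos': array([ 5.60280390e+01,  1.40851955e+01,  8.93258295e+01,  1.00151676e-03,
        7.67035396e+01, -9.97365323e+00]), 'joint_velocities': array([-0.00465415, -0.02677433, -0.04765754,  0.01062196, -0.0208652 ,
       -0.00118689]), 'effort': array([-1.52206726e-04, -4.29511857e+01, -3.26130223e+01, -1.71545539e-04,
        5.36704130e-03,  4.09139005e-06]), 'tcp_pos': array([0.26397858, 0.59329425, 0.20105976]), 'tool_rot': array([-1.79887335e+02, -2.08015279e-02,  1.56001440e+02]), 'wrist_force': array([-0.25247977,  0.2485946 , -0.17539096]), 'ft_torque': array([ 0.05620117,  0.02861821, -0.01664514]), 'grip_width': 0.08548145922370802}
-0.0187
scene {'fx': 455.98733378618147, 'fy': 455.98733378618147, 'cx': 279.54538591428656, 'cy': 210.17400616584115, 'k1': -0.121683501322978, 'position': array([-0.11388878, -0.44130492,  0.66896142]), 'attitude': array([-129.99215511,   -0.93914809,  -60.15034993])}
top {'fx': 394.13935403411034, 'fy': 394.13935403411034, 'cx': 286.31892235165395, 'cy': 211.78698270495752, 'k1': -0.05206089892751136, 'position': array([ 0.38006081, -0.05232088,  0.90775585]), 'attitude': array([-169.11343216,    1.40807509,  -89.33580678])}
wrist {'fx': 338.985883117823, 'fy': 338.985883117823, 'cx': 278.23355822471814, 'cy': 213.82272339532565, 'k1': 0.020483863583228193, 'hand_eye': array([[ 9.48414808e-04, -9.65967381e-01, -2.58662173e-01,
         6.40872597e-02],
       [ 9.99999518e-01,  9.81911275e-04, -3.08942992e-07,
        -5.14895975e-04],
       [ 2.54281733e-04, -2.58662048e-01,  9.65967846e-01,
        -1.71040852e-01],
       [ 0.00000000e+00,  0.00000000e+00,  0.00000000e+00,
         1.00000000e+00]])}
```

View pics/scene0.png

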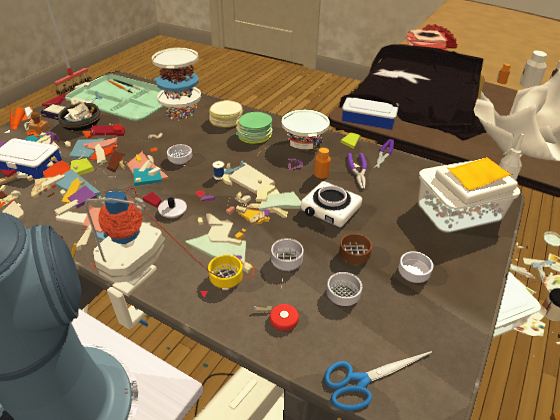

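View pics/top0.png

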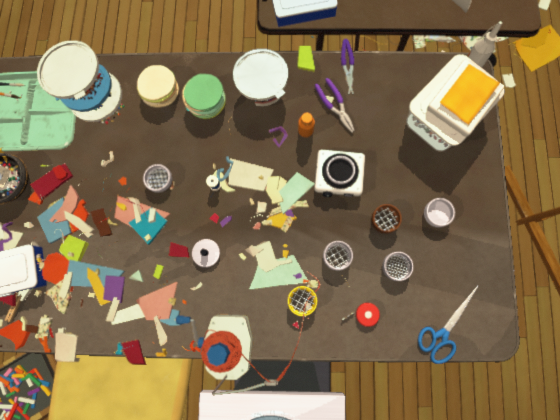

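View pics/wrist0.png

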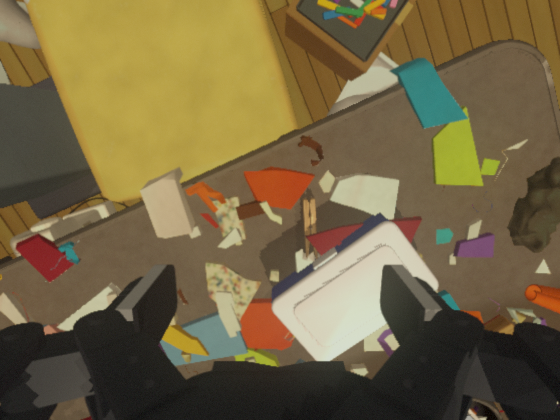

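Run:
```python
import cv2,numpy as np
t=cv2.imread("pics/top0.png")
def c(x,y,r=24): return cv2.resize(t[y-r:y+r,x-r:x+r],(260,260),interpolation=cv2.INTER_CUBIC)
P=[(158,179),(337,255),(398,265),(439,213),(206,253),(341,171)]
r=[c(*p) for p in P]
cv2.imwrite("pics/crops.png",np.vstack([np.hstack(r[:3]),np.hstack(r[3:])]))
```

```text
(no output)
```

View pics/crops.png

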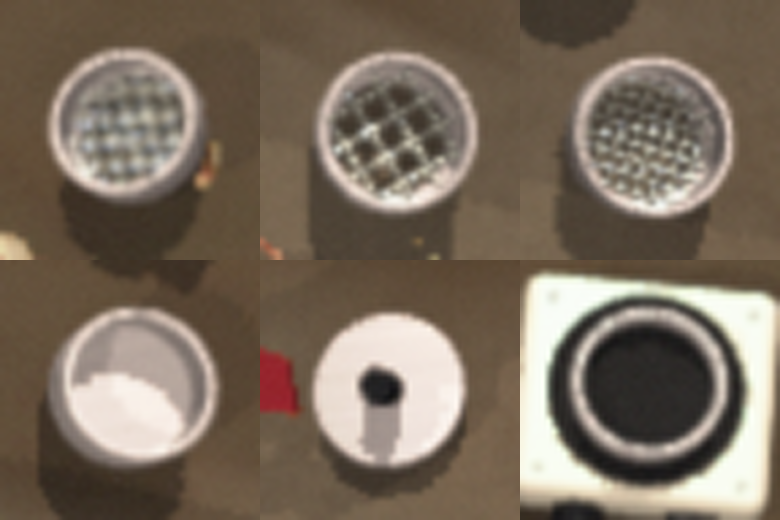

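```bash
cat > h.py <<'E'
import numpy as np, cv2
from scipy.spatial.transform import Rotation as Ro
from scipy.optimize import least_squares
from plant import robot
def campose(n,st=None):
    p=robot.camera_params(n)
    if n!='wrist':
        return p,Ro.from_euler('xyz',p['attitude'],degrees=True).as_matrix(),np.array(p['position'])
    st=st or robot.read_state()
    R=Ro.from_euler('xyz',st['tool_rot'],degrees=True).as_matrix()
    H=p['hand_eye']; return p,R@H[:3,:3],R@H[:3,3]+st['tcp_pos']
def ray(n,u,v,st=None):
    p,R,c=campose(n,st)
    d=np.array([(u-p['cx'])/p['fx'],(v-p['cy'])/p['fy']]);s=d.copy()
    for _ in range(20): s=d/(1+p['k1']*(s@s))
    return c,R@np.array([s[0],s[1],1])
def at_z(n,u,v,z,st=None):
    c,d=ray(n,u,v,st); return c+d*(z-c[2])/d[2]
def proj(n,X,st=None):
    p,R,c=campose(n,st); q=(np.asarray(X)-c)@R; s=q[:,:2]/q[:,2:]
    s=s*(1+p['k1']*(s**2).sum(1,keepdims=True)); return s*[p['fx'],p['fy']]+[p['cx'],p['cy']]
def snap(n,name):
    st=robot.read_state(); im=robot.grab_frame(n)[:,:,::-1].copy(); cv2.imwrite(f'pics/{name}.png',im); return st,im
def circ(xy,z,r,k=90):
    a=np.linspace(0,2*np.pi,k,endpoint=False); return np.c_[xy[0]+r*np.cos(a),xy[1]+r*np.sin(a),0*a+z]
def delta(target,st=None):
    """world target TCP -> tool-frame shift mm"""
    st=st or robot.read_state(); R=Ro.from_euler('xyz',st['tool_rot'],degrees=True).as_matrix()
    return np.round((np.asarray(target)-st['tcp_pos'])@R*1000,1)
def brief():
    s=robot.read_state();print('t',round(s['t'],2),'tcp',np.round(s['tcp_pos'],4),'rot',np.round(s['tool_rot'],2),'F',np.round(s['wrist_force'],1),'w',round(s['grip_width'],4),'q',np.round(s['qpos'],0));return s
E
python3 - <<'E'
from h import *
for n,u,v,z in [('fine',156.9,177.5,.026),('coarse',338.3,255.4,.034),('med',398.5,266.1,.030),('pan',440.8,211.5,.03),('lid',205.8,252.8,.014),('shaker',341,169.5,.047),('brown',386,219,.034),('yellow',302,300,.034),('tape',368,315,.018),('spool',213,181,.038),('bottle',306,124,.075)]:
    p=at_z('top',u,v,z); print(n,np.round(p,4),round(np.hypot(*p[:2]),3))
E
```

```text
fine [0.6295 0.2767 0.026 ] 0.688
coarse [ 0.4507 -0.1448  0.034 ] 0.473
med [ 0.4284 -0.2777  0.03  ] 0.511
pan [ 0.5517 -0.3788  0.03  ] 0.669
lid [0.4552 0.1543 0.014 ] 0.481
shaker [ 0.6439 -0.1521  0.047 ] 0.662
brown [ 0.533  -0.2528  0.034 ] 0.59
yellow [ 0.3533 -0.0652  0.034 ] 0.359
tape [ 0.322  -0.2101  0.018 ] 0.384
spool [0.618  0.1404 0.038 ] 0.634
bottle [ 0.7416 -0.072   0.075 ] 0.745
```

Emit:
drive_tool([
  [0,0,-5,0,0,0.1152,100],
  [0,0,-5,0,0,0.1152,100],
  [0,0,0,0,0,0.1152,100],
  [0,0,0,0,0,0.1152,100],
  [0,0,0,0,0,0.1152,100],
  [0,0,0,0,0,0.1152,100],
  [0,0,0,0,0,0.1152,100],
  [0,0,0,0,0,0.1152,100],
  [0,0,0,0,0,0.1152,100],
  [0,0,0,0,0,0.1152,100],
], newtons=35)

```text
t: 0.98
tcp_pos: [0.2642, 0.5936, 0.2117]
tool_rot: [-180.0, 0.0, 89.7]
wrist_force: [-0.0, -0.4, 0.1]
grip_width: 0.0855
```

```bash
python3 -c "
from h import *
s=brief(); print(delta([.552,-.33,.2]),delta([.644,-.20,.2]))"
```

```text
t 0.98 tcp [0.2642 0.5936 0.2117] rot [-1.7997e+02  4.0000e-02  8.9670e+01] F [-0.  -0.4  0.1] w 0.0855 q [56. 14. 89. -0. 78. 56.]
[-921.9  293.1   12.3] [-791.4  384.3   12.1]
```

Emit:
drive_tool([
  [-15,8,0,0,0,0,100],
  [-30,15,0,0,0,0,100],
  [-35,18,0,0,0,0,100],
  [-35,18,0,0,0,0,100],
  [-35,18,0,0,0,0,100],
  [-35,18,0,0,0,0,100],
  [-35,18,0,0,0,0,100],
  [-35,18,0,0,0,0,100],
  [-35,18,0,0,0,0,100],
  [-35,18,0,0,0,0,100],
  [-35,18,0,0,0,0,100],
  [-35,18,0,0,0,0,100],
])

```text
t: 1.98
tcp_pos: [0.4676, 0.197, 0.2121]
tool_rot: [-180.0, -0.0, 90.0]
wrist_force: [1.2, 0.8, -0.2]
grip_width: 0.085
```

Emit:
drive_tool([
  [-35,18,0,0,0,0,100],
  [-35,18,0,0,0,0,100],
  [-35,18,0,0,0,0,100],
  [-35,18,0,0,0,0,100],
  [-35,18,0,0,0,0,100],
  [-35,18,0,0,0,0,100],
  [-35,18,0,0,0,0,100],
  [-35,18,0,0,0,0,100],
  [-35,18,0,0,0,0,100],
  [-20,18,0,0,0,0,100],
  [-10,5,0,0,0,0,100],
  [0,0,0,0,0,0,100],
])

```text
t: 2.98
tcp_pos: [0.6526, -0.1482, 0.2114]
tool_rot: [-179.9, -0.0, 89.9]
wrist_force: [-0.4, 0.6, 0.2]
grip_width: 0.0854
```

```bash
python3 -c "
from h import *
s=brief(); snap('wrist','w1')"
```

```text
t 2.98 tcp [ 0.6526 -0.1482  0.2114] rot [-1.7995e+02 -1.0000e-02  8.9860e+01] F [-0.4  0.6  0.2] w 0.0854 q [-22.  16.  86.  -0.  78. -22.]
```

View pics/w1.png

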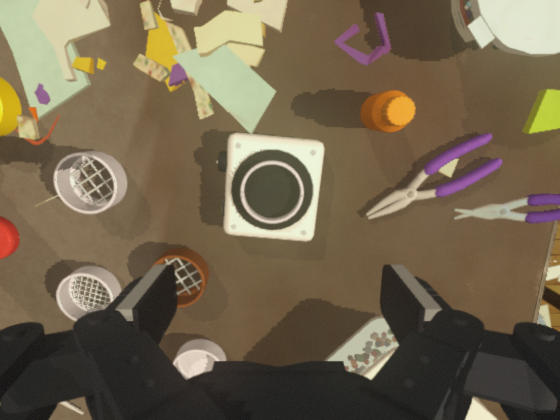

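```bash
cat >> h.py <<'E'
from scipy.ndimage import map_coordinates, gaussian_filter
from scipy.optimize import minimize
def fit(im,n,st,xy,z,radii=((32,1),),rng=.008):
    """best xy of concentric circles at height z; radii (mm, sign) sign +1: brighter inside than outside"""
    g=gaussian_filter(im.astype(float).mean(2),.7)
    def samp(xy,r):
        q=proj(n,circ(xy,z,r),st); return map_coordinates(g,[q[:,1],q[:,0]],order=1)
    def cost(xy):
        return -sum((s*(samp(xy,(r-.8)/1e3)-samp(xy,(r+.8)/1e3))).clip(-40,40).mean() for r,s in radii)
    gx=np.arange(-rng,rng+1e-6,.001)
    b=min(((cost((xy[0]+a,xy[1]+c)),xy[0]+a,xy[1]+c) for a in gx for c in gx))
    o=minimize(cost,b[1:],method='Nelder-Mead',options=dict(initial_simplex=[[b[1],b[2]],[b[1]+.001,b[2]],[b[1],b[2]+.001]],xatol=1e-5))
    return o.x,-o.fun
def overlay(im,n,st,items,name,half=60,scale=5):
    c=proj(n,[[items[0][0][0],items[0][0][1],items[0][1]]],st)[0]; x0,y0=(c-half).astype(int); x0=max(x0,0);y0=max(y0,0)
    cr=cv2.resize(im[y0:y0+2*half,x0:x0+2*half],None,fx=scale,fy=scale,interpolation=cv2.INTER_CUBIC)
    for xy,z,r in items:
        q=(proj(n,circ(xy,z,r),st)-[x0,y0]+.5)*scale-.5
        cv2.polylines(cr,[q.round().astype(int)],True,(0,0,255),1)
    cv2.imwrite(f'pics/{name}.png',cr)
E
python3 - <<'E'
from h import *
st=robot.read_state(); im=cv2.imread('pics/w1.png')
xy,s=fit(im,'wrist',st,(.644,-.152),.047,((32,1),(29,-1)));print(xy,s)
overlay(im,'wrist',st,[(xy,.047,.032),(xy,.047,.029)],'o1')
for n,p,z in [('coarse',(.4507,-.1448),.034),('med',(.428,-.2777),.03)]:
    q,s=fit(im,'wrist',st,p,z,((32,1),(29,-1)));print(n,q,s)
E
```

```text
[ 0.64653138 -0.14902997] 79.99302561471771
coarse [ 0.45335946 -0.14275176] 67.70299318480792Traceback (most recent call last):
  File "<stdin>", line 6, in <module>
  File "h.py", line 42, in fit
    b=min(((cost((xy[0]+a,xy[1]+c)),xy[0]+a,xy[1]+c) for a in gx for c in gx))
  File "h.py", line 42, in <genexpr>
    b=min(((cost((xy[0]+a,xy[1]+c)),xy[0]+a,xy[1]+c) for a in gx for c in gx))
            ~~~~^^^^^^^^^^^^^^^^^^^
  File "h.py", line 40, in cost
    return -sum((s*(samp(xy,(r-.8)/1e3)-samp(xy,(r+.8)/1e3))).clip(-40,40).mean() for r,s in radii)
            ~~~^^^^^^^^^^^^^^^^^^^^^^^^^^^^^^^^^^^^^^^^^^^^^^^^^^^^^^^^^^^^^^^^^^^^^^^^^^^^^^^^^^^^
  File "h.py", line 40, in <genexpr>
    return -sum((s*(samp(xy,(r-.8)/1e3)-samp(xy,(r+.8)/1e3))).clip(-40,40).mean() for r,s in radii)
                                        ~~~~^^^^^^^^^^^^^^^
  File "h.py", line 38, in samp
    q=proj(n,circ(xy,z,r),st); return map_coordinates(g,[q[:,1],q[:,0]],order=1)
  File "h.py", line 20, in proj
    p,R,c=campose(n,st); q=(np.asarray(X)-c)@R; s=q[:,:2]/q[:,2:]
          ~~~~~~~^^^^^^
  File "h.py", line 6, in campose
    p=robot.camera_params(n)
ValueError: time passes only in moves, steps and waits
```

View pics/o1.png

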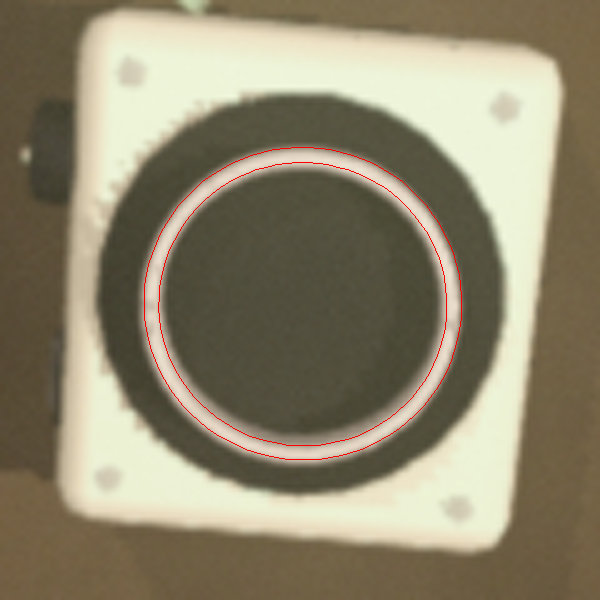

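Emit:
drive_tool([
  [-20,-8,0,0,0,0,100],
  [-36,-15,0,0,0,0,100],
  [-36,-15,0,0,0,0,100],
  [-36,-15,10,0,0,0,100],
  [-36,-15,10,0,0,0,100],
  [-36,-15,10,0,0,0,100],
  [-20,-10,20,0,0,0,100],
  [-8,-5,20,0,0,0,100],
  [0,0,0,0,0,0,100],
  [0,0,0,0,0,0,100],
])

```text
t: 3.87
tcp_pos: [0.5536, -0.3719, 0.1412]
tool_rot: [-179.9, -0.2, 90.0]
wrist_force: [0.4, -0.6, 0.9]
grip_width: 0.0852
```

```bash
python3 - <<'E'
s=open('h.py').read()
s=s.replace("def campose","_C={}\ndef cp(n):\n    if n not in _C:_C[n]=robot.camera_params(n)\n    return _C[n]\ndef campose",1).replace("p=robot.camera_params(n)\n    if n!=","p=cp(n)\n    if n!=")
open('h.py','w').write(s)
E
python3 - <<'E'
from h import *
s=brief(); st,im=snap('wrist','w2')
xy,q=fit(im,'wrist',st,(.5543,-.3763),.030,((32,1),),.012);print(xy,q)
overlay(im,'wrist',st,[(xy,.030,.032),(xy,.030,.029)],'o2',half=70,scale=4)
E
```

```text
t 3.87 tcp [ 0.5536 -0.3719  0.1412] rot [-1.7988e+02 -1.6000e-01  9.0030e+01] F [ 0.4 -0.6  0.9] w 0.0852 q [-44.  20.  89.   0.  72. -44.]
[ 0.5533 -0.3783] 40.0
```

View pics/o2.png

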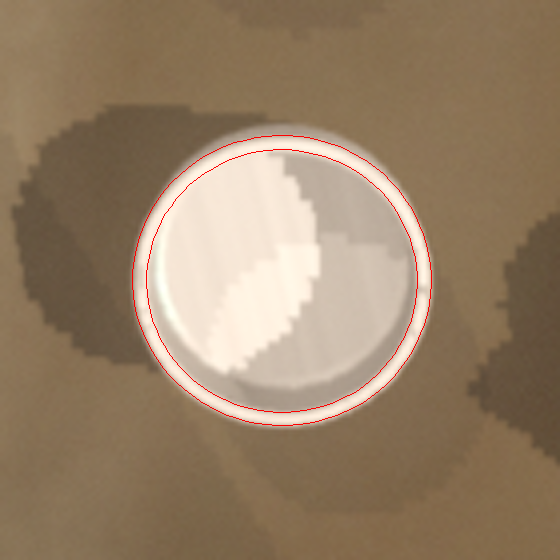

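View pics/w2.png

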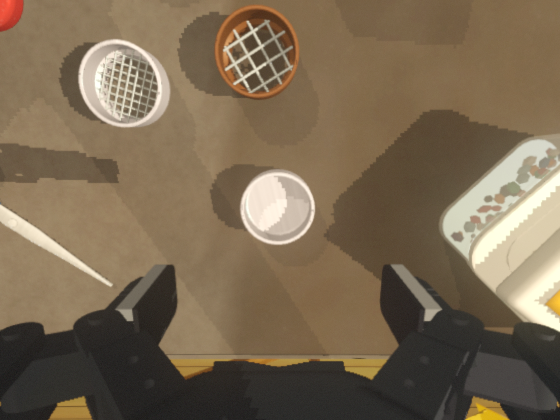

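Emit:
drive_tool([
  [-6.4,0,15,0,0,0,100],
  [0,0,25,0,0,0,100],
  [0,0,30,0,0,0,100],
  [0,0,30,0,0,0,100],
  [0,0,20,0,0,0,100],
  [0,0,10,0,0,0,100],
  [0,0,4,0,0,0,100],
  [0,0,0,0,0,0,100],
  [0,0,0,0,0,0,100],
])

```text
t: 4.67
tcp_pos: [0.5556, -0.3813, 0.01]
tool_rot: [179.9, 0.1, 90.0]
wrist_force: [-0.0, -0.1, 0.5]
grip_width: 0.0853
```

Run:
```python
from h import *
s=brief(); st,im=snap('wrist','w3');snap('scene','s3')
```

```text
t 4.67 tcp [ 0.5556 -0.3813  0.01  ] rot [1.7987e+02 1.2000e-01 9.0040e+01] F [-0.  -0.1  0.5] w 0.0853 q [-44.  30.  91.   0.  59. -44.]
```

View pics/w3.png

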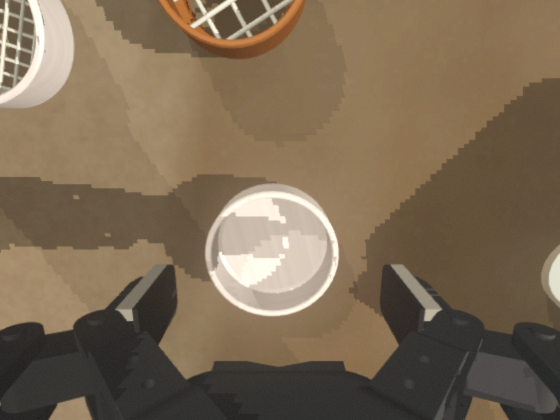

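View pics/s3.png

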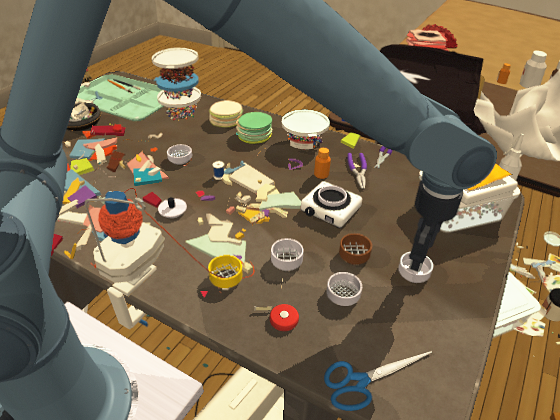

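```bash
sed -i 's/clip(-40,40)/clip(-80,80)/' h.py
python3 - <<'E'
from h import *
s=robot.read_state(); im=cv2.imread('pics/w3.png')
xy,q=fit(im,'wrist',s,(.5543,-.3783),.030,((32,1),),.008);print(xy,q,delta([*xy,.006],s))
E
```

```text
[ 0.55361308 -0.37918058] 75.31800760648055 [ 2.4 -2.1  4.4]
```

Emit:
drive_tool([
  [2.2,-2,4,0,0,0,100],
  [0,0,0,0,0,0,85],
  [0,0,0,0,0,0,60],
  [0,0,0,0,0,0,60],
  [0,0,0,0,0,0,60],
  [0,0,0,0,0,0,60],
])

```text
t: 5.27
tcp_pos: [0.5524, -0.3785, 0.0043]
tool_rot: [180.0, 0.0, 90.0]
wrist_force: [0.1, -0.8, -0.6]
grip_width: 0.0514
```

Run:
```python
from h import *
s=brief(); st,im=snap('wrist','w4')
xy,q=fit(im,'wrist',s,(.5543,-.3783),.030,((32,1),),.008);print(xy,q,delta([*xy,.006],s))
overlay(im,'wrist',st,[(xy,.030,.032),(xy,.030,.029)],'o4',half=90,scale=3)
```

```text
t 5.27 tcp [ 0.5524 -0.3785  0.0043] rot [1.7999e+02 1.0000e-02 9.0000e+01] F [ 0.1 -0.8 -0.6] w 0.0514 q [-44.  30.  92.  -0.  59. -44.]
[ 0.55346282 -0.37859037] 56.285984143572854 [-0.1  1.1 -1.7]
```

View pics/o4.png

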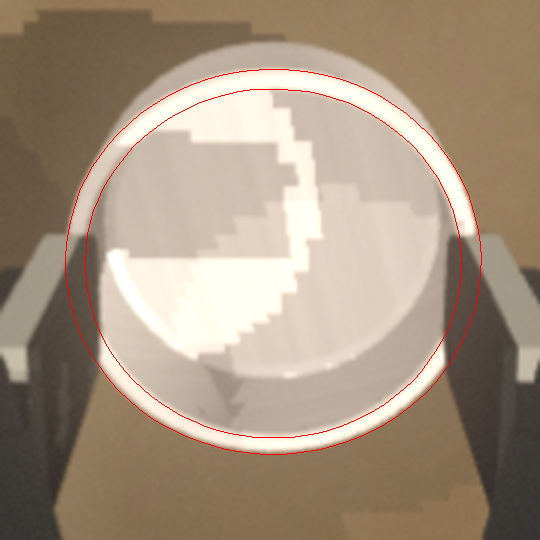

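Run:
```python
from h import *
s=brief(); st,im=snap('scene','s5')
cr=im[200:320,340:500]; cv2.imwrite('pics/s5c.png',cv2.resize(cr,None,fx=5,fy=5,interpolation=cv2.INTER_CUBIC))
```

```text
t 5.32 tcp [ 0.5524 -0.3784  0.0043] rot [179.99   0.    90.  ] F [-0.2 -0.2  0.9] w 0.0512 q [-44.  30.  92.   0.  59. -44.]
```

View pics/s5c.png

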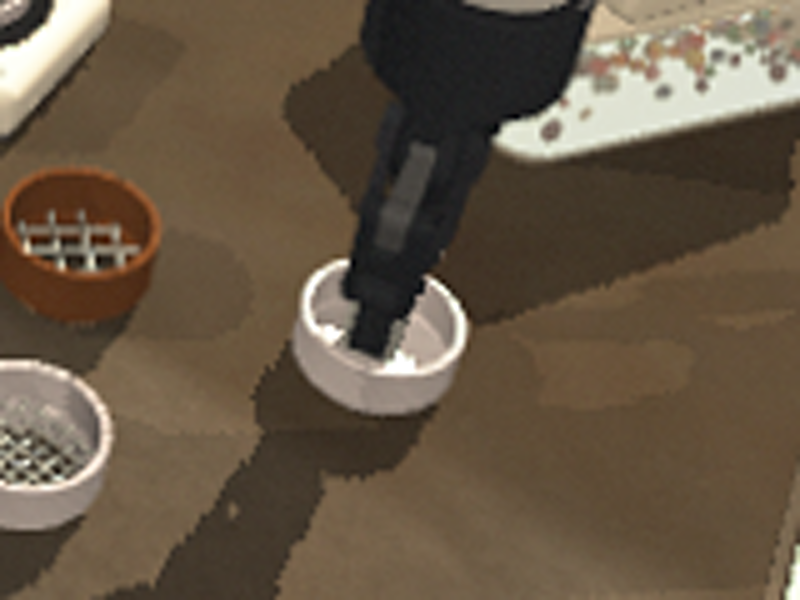

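View pics/w4.png

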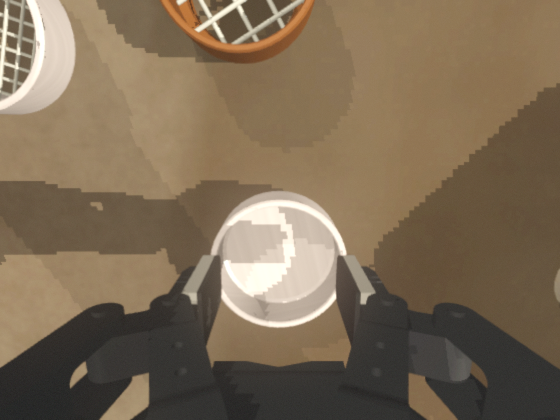

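Run:
```python
from h import *
s=robot.read_state()
for z in (.008,.02,.03,.04,.05): print(z,proj('scene',[[.5524-.0257,-.3785+.0,z],[.5524+.0257,-.3785,z]]).round(1).tolist())
print(proj('scene',circ((.5535,-.3785),.03,.032,8)).round(0).tolist())
for z in (0,-.01,-.02,-.03,-.04):
    print(z,proj('wrist',[[.5524-.0257,-.3785+x,.0043-z] for x in(-.011,.011)],s).round(0).tolist())
```

```text
0.008 [[409.6, 278.1], [417.3, 261.6]]
0.02 [[410.9, 274.0], [418.6, 257.5]]
0.03 [[412.0, 270.5], [419.7, 254.0]]
0.04 [[413.1, 266.9], [420.8, 250.4]]
0.05 [[414.2, 263.3], [421.9, 246.8]]
[[421.0, 252.0], [409.0, 251.0], [401.0, 256.0], [401.0, 265.0], [411.0, 272.0], [424.0, 273.0], [432.0, 268.0], [430.0, 259.0]]
0 [[229.0, 266.0], [228.0, 228.0]]
-0.01 [[227.0, 274.0], [225.0, 234.0]]
-0.02 [[224.0, 283.0], [222.0, 240.0]]
-0.03 [[220.0, 293.0], [218.0, 248.0]]
-0.04 [[216.0, 304.0], [214.0, 256.0]]
```

Emit:
drive_tool([
  [0,0,-20,0,0,0,60],
  [0,0,-30,0,0,0,60],
  [0,0,-30,0,0,0,0],
  [0,0,0,0,0,0,0],
  [0,0,0,0,0,0,0],
  [0,0,0,0,0,0,0],
  [0,0,0,0,0,0,0],
  [0,0,0,0,0,0,0],
])

```text
t: 6.03
tcp_pos: [0.5514, -0.3775, 0.0822]
tool_rot: [-179.9, -0.1, 90.0]
wrist_force: [-0.7, -0.5, -0.8]
grip_width: 0.0002
```

Run:
```python
from h import *
s=brief(); st,im=snap('wrist','w6'); st,im=snap('scene','s6')
cr=im[160:320,340:500]; cv2.imwrite('pics/s6c.png',cv2.resize(cr,None,fx=4,fy=4,interpolation=cv2.INTER_CUBIC))
print(proj('scene',[[s['tcp_pos'][0],s['tcp_pos'][1],s['tcp_pos'][2]+z] for z in (0,.01,.02,.03,.04)]).round(1).tolist())
```

```text
t 6.03 tcp [ 0.5514 -0.3775  0.0822] rot [-1.7987e+02 -1.3000e-01  9.0000e+01] F [-0.7 -0.5 -0.8] w 0.0002 q [-44.  24.  91.   0.  66. -44.]
[[421.1, 243.0], [422.3, 239.1], [423.5, 235.2], [424.7, 231.2], [425.9, 227.2]]
```

View pics/s6c.png

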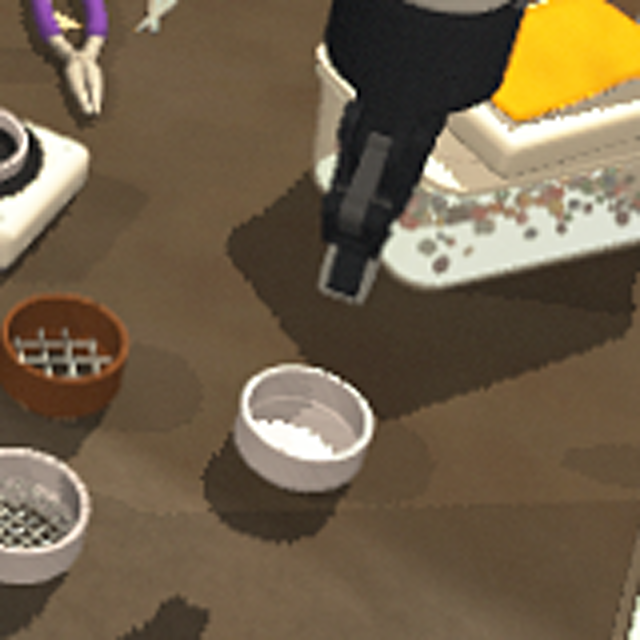

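View pics/w6.png

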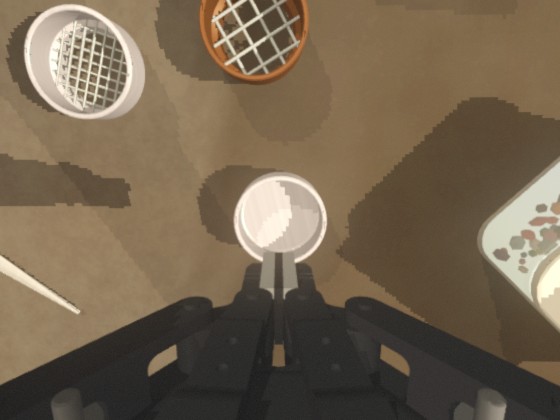

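Run:
```python
from h import *
s=robot.read_state()
def tri(l):
    A=np.zeros((3,3));b=np.zeros(3)
    for c,d in l:
        d=d/np.linalg.norm(d);M=np.eye(3)-np.outer(d,d);A+=M;b+=M@c
    X=np.linalg.solve(A,b);return X,[np.linalg.norm((np.eye(3)-np.outer(d,d)/(d@d))@(X-c)) for c,d in l]
# front tip corner: wrist (279,253); 
st,im=snap('top','t6')
cv2.imwrite('pics/t6c.png',cv2.resize(im[150:270,380:500],None,fx=5,fy=5,interpolation=cv2.INTER_CUBIC))
print(tri([ray('scene',427,234.5),ray('wrist',279,253,s)]),s['tcp_pos'])
im=cv2.imread('pics/w6.png')
xy,q=fit(im,'wrist',s,(.5543,-.3783),.030,((32,1),),.008);print('pan',xy)
# free z fit through radius
for z in (.01,.02,.03,.04,.05):
    print(z,fit(im,'wrist',s,xy,z,((32,1),(29,-1)),.004))
```

```text
(array([ 0.5547378 , -0.37873111,  0.10084346]), [np.float64(0.00473310592088376), np.float64(0.004733105920883822)]) [ 0.55170219 -0.37775032  0.08272559]
pan [ 0.55405503 -0.3790584 ]
0.01 (array([ 0.55702035, -0.38421719]), np.float64(39.89778869773502))
0.02 (array([ 0.55515938, -0.38140335]), np.float64(46.43992048476937))
0.03 (array([ 0.55377469, -0.37894916]), np.float64(98.11266468094925))
0.04 (array([ 0.5522865, -0.3764771]), np.float64(27.851036602326584))
0.05 (array([ 0.55039811, -0.37317516]), np.float64(35.36367411935109))
```

View pics/t6c.png

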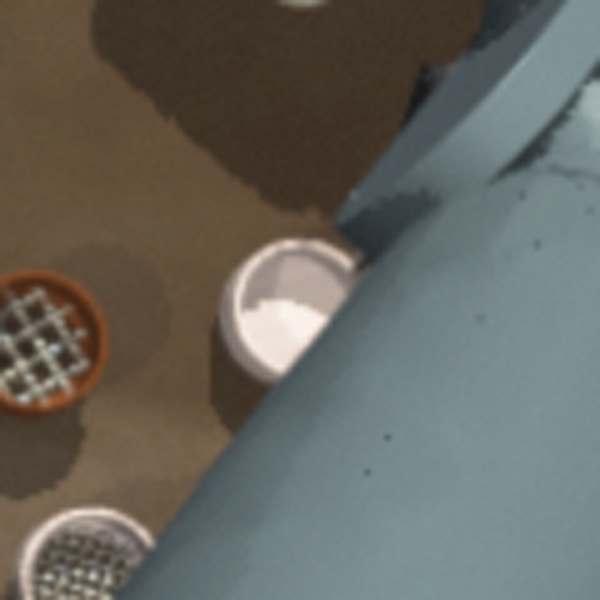

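Emit:
drive_tool([
  [0,0,0,0,0,0,100],
  [0,2,0,0,0,0,100],
  [-1,0,0,0,0,0,100],
  [0,0,0,0,0,0,100],
  [0,0,0,0,0,0,100],
  [0,0,20,0,0,0,100],
  [0,0,30,0,0,0,100],
  [0,0,20,0,0,0,100],
  [0,0,15,0,0,0,100],
  [0,0,10,0,0,0,100],
  [0,0,0,0,0,0,100],
])

```text
t: 7.1
tcp_pos: [0.5531, -0.3783, -0.0132]
tool_rot: [-179.8, -0.2, 90.0]
wrist_force: [-0.4, 1.0, -0.6]
grip_width: 0.0852
```

Run:
```python
from h import *
s=brief(); st,im=snap('wrist','w7'); 
xy,q=fit(im,'wrist',s,(.5543,-.3783),.030,((32,1),),.008);print('pan',xy,delta([*xy,-.019]))
st,im=snap('scene','s7')
cr=im[180:300,350:480]; cv2.imwrite('pics/s7c.png',cv2.resize(cr,None,fx=5,fy=5,interpolation=cv2.INTER_CUBIC))
```

```text
t 7.1 tcp [ 0.5531 -0.3783 -0.0132] rot [-1.7984e+02 -1.6000e-01  9.0000e+01] F [-0.4  1.  -0.6] w 0.0852 q [-44.  31.  91.  -0.  58. -44.]
pan [ 0.55335928 -0.37846516] [ 0.6 -0.7  7.5]
```

View pics/w7.png

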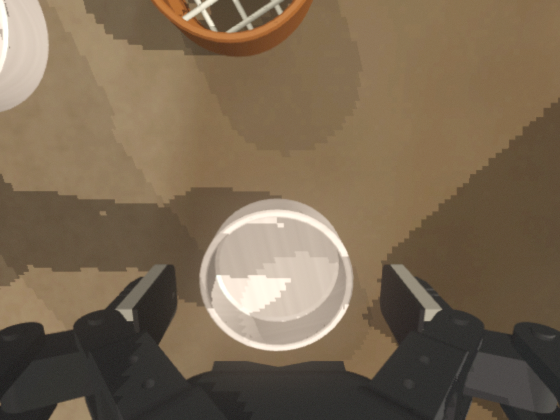

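View pics/s7c.png

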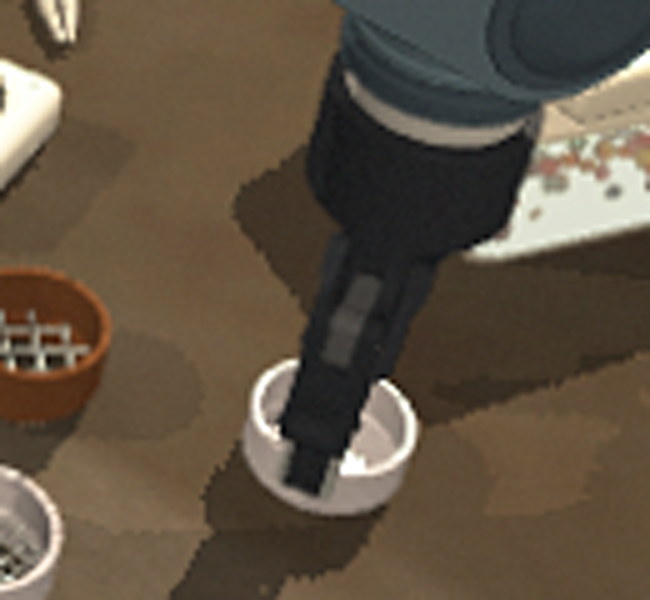

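Emit:
drive_tool([
  [0.6,-0.5,7.5,0,0,0,100],
  [0,0,0,0,0,0,100],
  [0,0,0,0,0,0,85],
  [0,0,0,0,0,0,70],
  [0,0,0,0,0,0,60],
  [0,0,0,0,0,0,60],
  [0,0,0,0,0,0,60],
])

```text
t: 7.78
tcp_pos: [0.5545, -0.3794, -0.0171]
tool_rot: [179.9, 0.1, 90.0]
wrist_force: [-0.6, 0.3, 4.8]
grip_width: 0.0623
```

Run:
```python
from h import *
s=brief(); st,im=snap('wrist','w8'); 
st,im=snap('scene','s8')
cr=im[180:300,350:480]; cv2.imwrite('pics/s8c.png',cv2.resize(cr,None,fx=5,fy=5,interpolation=cv2.INTER_CUBIC))
```

```text
t 7.78 tcp [ 0.5545 -0.3794 -0.0171] rot [1.7993e+02 8.0000e-02 9.0000e+01] F [-0.6  0.3  4.8] w 0.0623 q [-44.  32.  91.  -0.  57. -44.]
```

View pics/w8.png

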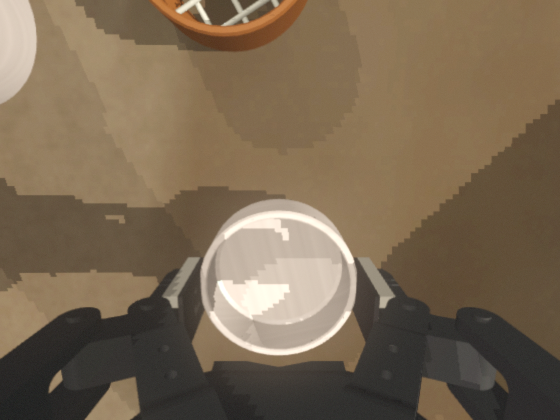

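View pics/s8c.png

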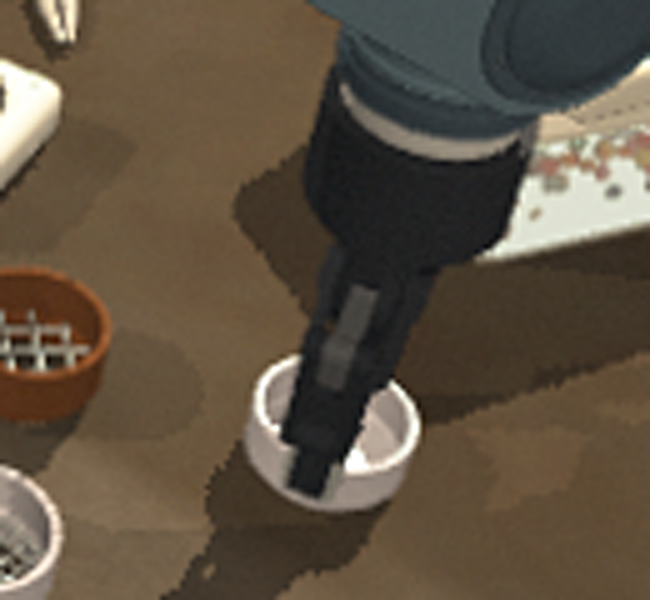

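Emit:
drive_tool([
  [0,0,-5,0,0,0,60],
  [0,0,-10,0,0,0,60],
  [0,0,-20,0,0,0,60],
  [0,0,-30,0,0,0,60],
  [0,0,-30,0,0,0,60],
  [0,0,-20,0,0,0,60],
  [0,0,-5,0,0,0,60],
  [0,0,0,0,0,0,60],
])

```text
t: 8.55
tcp_pos: [0.5547, -0.3796, 0.104]
tool_rot: [179.8, 0.2, 90.0]
wrist_force: [0.2, 0.1, -0.9]
grip_width: 0.0625
```

Run:
```python
from h import *
s=brief(); st,im=snap('wrist','w9')
for z in (.12,.125,.13,.135,.14,.145,.15,.155): print(z,fit(im,'wrist',s,s['tcp_pos'][:2],z,((32,1),(29,-1)),.004))
st,im=snap('scene','s9')
cr=im[130:280,350:500]; cv2.imwrite('pics/s9c.png',cv2.resize(cr,None,fx=4,fy=4,interpolation=cv2.INTER_CUBIC))
```

```text
t 8.55 tcp [ 0.5547 -0.3796  0.104 ] rot [1.7984e+02 1.6000e-01 9.0000e+01] F [ 0.2  0.1 -0.9] w 0.0625 q [-44.  22.  90.   0.  68. -44.]
0.12 (array([ 0.55584598, -0.38120789]), np.float64(16.097121829344964))
0.125 (array([ 0.55569145, -0.38013482]), np.float64(28.60042235792765))
0.13 (array([ 0.55942705, -0.38539855]), np.float64(32.74974995529146))
0.135 (array([ 0.55811601, -0.38361323]), np.float64(33.21841427267795))
0.14 (array([ 0.5580486 , -0.38247143]), np.float64(34.34955084149844))
0.145 (array([ 0.55569448, -0.38266513]), np.float64(49.49309899661277))
0.15 (array([ 0.55557479, -0.37923204]), np.float64(125.8777134459159))
0.155 (array([ 0.55538449, -0.37587276]), np.float64(39.69604114686544))
```

View pics/w9.png

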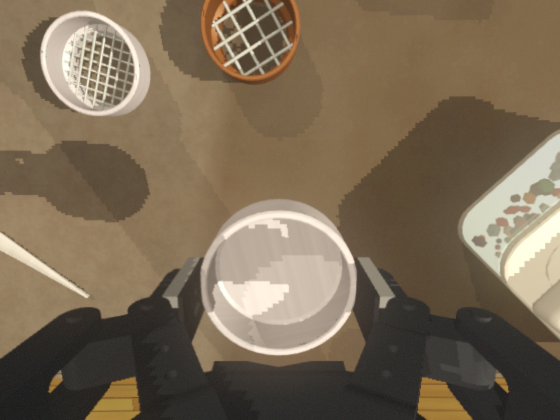

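View pics/s9c.png

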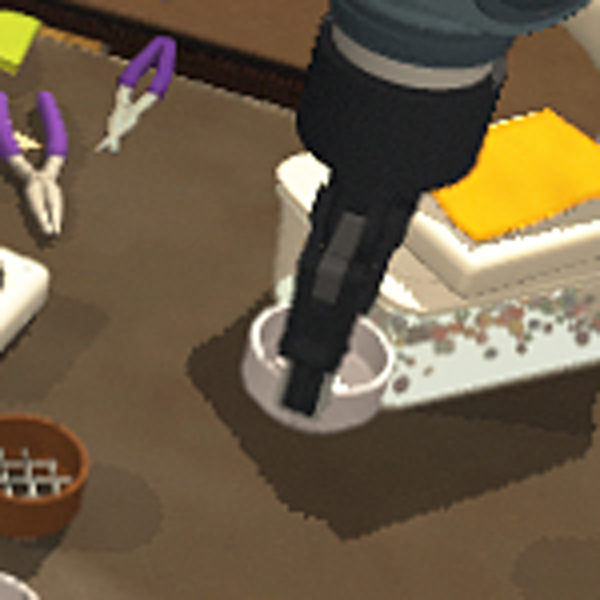

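Emit:
drive_tool([
  [12,6,-4,0,0,0,60],
  [28,15,-4,0,0,0,60],
  [35,19,0,0,0,0,60],
  [35,19,0,0,0,0,60],
  [35,19,0,0,0,0,60],
  [18,10,0,0,0,0,60],
  [7,3,0,0,0,0,60],
  [0,0,0,0,0,0,60],
  [0,0,0,0,0,0,60],
])

```text
t: 9.4
tcp_pos: [0.6441, -0.2084, 0.1085]
tool_rot: [-179.9, -0.0, 90.0]
wrist_force: [-0.8, -0.5, -0.7]
grip_width: 0.0625
```

```bash
cat >> h.py <<'E'
def look(name,parts,rel=.046,rng=.006):
    """parts: dict name->(xy,z). Also held rim at TCP+rel"""
    s=brief(); st,im=snap('wrist',name); out={}
    its=[]
    for k,(xy,z,*rr) in parts.items():
        q,sc=fit(im,'wrist',s,xy,z,rr[0] if rr else ((32,1),(29,-1)),rng); out[k]=q; its.append((q,z,.032));print(k,q.round(4),'sc',round(sc))
    return s,im,out
def held(im,s,hs=np.arange(.040,.054,.001)):
    r=[(fit(im,'wrist',s,s['tcp_pos'][:2],s['tcp_pos'][2]+h,((32,1),(29,-1)),.003),h) for h in hs]
    (xy,sc),h=max(r,key=lambda t:t[0][1]); print('held rim rel',((xy-s['tcp_pos'][:2])*1e3).round(1),'h',round(h,4),'sc',round(sc)); return xy,h
E
python3 - <<'E'
from h import *
s,im,o=look('w10',{'collar':((.6465,-.149),.047)})
held(im,s)
E
```

```text
t 9.4 tcp [ 0.6441 -0.2084  0.1085] rot [-1.7989e+02 -3.0000e-02  9.0030e+01] F [-0.8 -0.5 -0.7] w 0.0625 q [-27.  23.  89.  -0.  69. -28.]
collar [ 0.647  -0.1515] sc 151
held rim rel [1.  0.2] h 0.046 sc 122
```

View pics/w10.png

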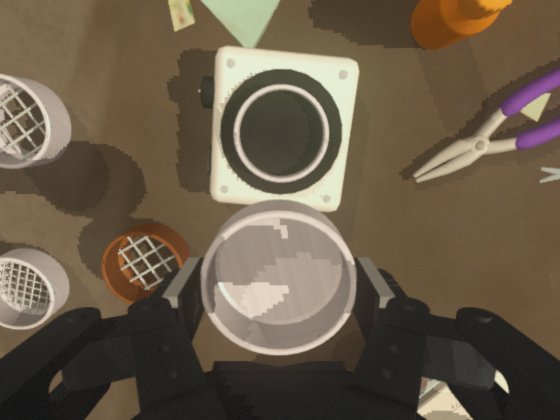

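Run:
```python
from h import *
for i in range(4):
    s,im,o=look('w11',{'collar':((.6465,-.150),.047)})
```

```text
t 9.45 tcp [ 0.644  -0.2093  0.1088] rot [-1.7991e+02 -2.0000e-02  8.9960e+01] F [-0.2 -0.1 -1.1] w 0.0628 q [-28.  23.  89.  -0.  69. -28.]
collar [ 0.647  -0.1514] sc 152
t 9.5 tcp [ 0.644  -0.2098  0.1091] rot [-1.7994e+02 -1.0000e-02  8.9910e+01] F [-0.9 -1.4 -0.7] w 0.0631 q [-28.  23.  89.  -0.  69. -28.]
collar [ 0.647  -0.1515] sc 151
t 9.55 tcp [ 0.6441 -0.2101  0.1093] rot [-179.96   -0.     89.89] F [ 0.9 -1.2 -2.3] w 0.0625 q [-28.  23.  89.  -0.  69. -28.]
collar [ 0.647  -0.1516] sc 151
t 9.6 tcp [ 0.6442 -0.2101  0.1095] rot [-179.98   -0.     89.88] F [ 0.3 -0.4 -0.6] w 0.0625 q [-28.  23.  89.  -0.  69. -28.]
collar [ 0.647  -0.1515] sc 151
```

Emit:
drive_tool([
  [15,1,0,0,0,0,60],
  [28,0.8,0,0,0,0,60],
  [15.3,0,0,0,0,0,60],
  [0,0,15,0,0,0,60],
  [0,0,25,0,0,0,60],
  [0,0,20,0,0,0,60],
  [0,0,8,0,0,0,60],
  [0,0,0,0,0,0,60],
  [0,0,0,0,0,0,60],
  [0,0,0,0,0,0,60],
  [0,0,0,0,0,0,60],
])

```text
t: 10.57
tcp_pos: [0.6479, -0.1511, 0.0435]
tool_rot: [179.8, 0.1, 90.0]
wrist_force: [0.4, -0.1, -0.6]
grip_width: 0.0625
```

Run:
```python
from h import *
s=brief();st,im=snap('wrist','w12');xy,h=held(im,st);print(xy)
st,im=snap('scene','s12')
cr=im[150:250,280:400]; cv2.imwrite('pics/s12c.png',cv2.resize(cr,None,fx=5,fy=5,interpolation=cv2.INTER_CUBIC))
```

```text
t 10.57 tcp [ 0.6479 -0.1511  0.0435] rot [1.7984e+02 7.0000e-02 8.9990e+01] F [ 0.4 -0.1 -0.6] w 0.0625 q [-23.  26.  92.  -0.  62. -23.]
held rim rel [0.8 0.2] h 0.046 sc 120
[ 0.64868428 -0.15089566]
```

View pics/w12.png

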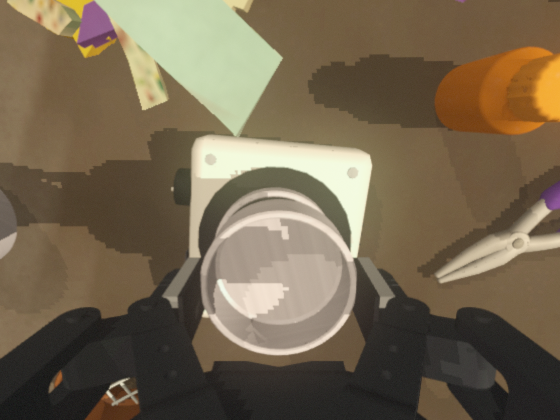

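View pics/s12c.png

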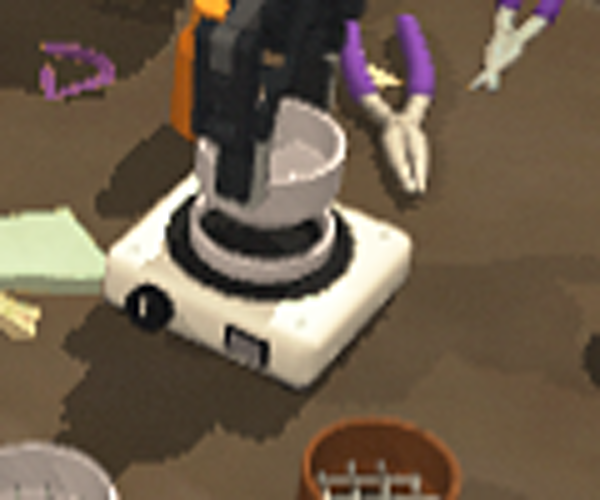

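Emit:
drive_tool([
  [-0.5,-1.3,3,0,0,0,60],
  [0,0,5,0,0,0,60],
  [0,0,4,0,0,0,60],
  [0,0,3,0,0,0,60],
  [0,0,0,0,0,0,60],
  [0,0,0,0,0,0,60],
])

```text
t: 11.17
tcp_pos: [0.645, -0.1508, 0.0261]
tool_rot: [-179.9, -0.0, 90.0]
wrist_force: [0.3, 0.1, -1.4]
grip_width: 0.0625
```

Run:
```python
from h import *
s=brief();st,im=snap('wrist','w13');xy,h=held(im,st);print(xy)
```

```text
t 11.17 tcp [ 0.645  -0.1508  0.0261] rot [-1.7995e+02 -2.0000e-02  9.0000e+01] F [ 0.3  0.1 -1.4] w 0.0625 q [-23.  27.  93.  -0.  61. -23.]
held rim rel [1.  0.2] h 0.046 sc 107
[ 0.64596358 -0.15066204]
```

Emit:
drive_tool([
  [-0.5,0.5,2,0,0,0,60],
  [0,0,1.5,0,0,0,60],
  [0,0,1,0,0,0,60],
  [0,0,0,0,0,0,60],
  [0,0,0,0,0,0,60],
  [0,0,0,0,0,0,60],
])

```text
t: 11.72
tcp_pos: [0.6458, -0.1515, 0.0222]
tool_rot: [180.0, 0.0, 90.0]
wrist_force: [-0.1, 0.2, -0.9]
grip_width: 0.0624
```

Run:
```python
from h import *
s=brief();st,im=snap('wrist','w14');xy,h=held(im,st);print(xy)
st,im=snap('scene','s14')
cr=im[150:250,280:400]; cv2.imwrite('pics/s14c.png',cv2.resize(cr,None,fx=5,fy=5,interpolation=cv2.INTER_CUBIC))
```

```text
t 11.72 tcp [ 0.6458 -0.1515  0.0222] rot [180.   0.  90.] F [-0.1  0.2 -0.9] w 0.0624 q [-23.  27.  92.  -0.  60. -23.]
held rim rel [0.9 0.2] h 0.046 sc 105
[ 0.64676102 -0.15128262]
```

View pics/s14c.png

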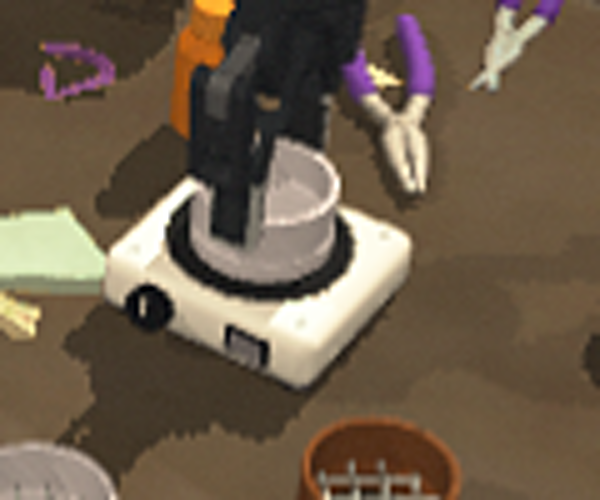

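Emit:
drive_tool([
  [0,0,1,0,0,0,60],
  [0,0,1,0,0,0,60],
  [0,0,0,0,0,0,60],
  [0,0,0,0,0,0,60],
])

```text
t: 12.15
tcp_pos: [0.6461, -0.1516, 0.0219]
tool_rot: [-180.0, 0.0, 90.0]
wrist_force: [-4.9, 2.3, 8.7]
grip_width: 0.0624
```

Emit:
drive_tool([
  [0,0,0,0,0,0,80],
  [0,0,0,0,0,0,100],
  [0,0,0,0,0,0,100],
  [0,0,-8,0,0,0,100],
  [0,0,-20,0,0,0,100],
  [0,0,-30,0,0,0,100],
  [0,0,-35,0,0,0,100],
  [0,0,-20,0,0,0,100],
  [0,0,-10,0,0,0,100],
  [0,0,0,0,0,0,100],
  [0,0,0,0,0,0,100],
  [0,0,0,0,0,0,100],
])

```text
t: 13.15
tcp_pos: [0.6445, -0.1509, 0.1407]
tool_rot: [-179.8, -0.1, 90.0]
wrist_force: [0.1, -0.3, -1.3]
grip_width: 0.0855
```

Run:
```python
from h import *
s,im,o=look('w15',{'pan':((.647,-.1515),.069)})
overlay(im,'wrist',s,[(o['pan'],.069,.032),(o['pan'],.069,.029)],'o15')
for z in (.066,.068,.07,.072,.074): print(z,fit(im,'wrist',s,o['pan'],z,((32,1),(29,-1)),.003))
print(delta([.6295+.003,.2767,.15]))
```

```text
t 13.15 tcp [ 0.6445 -0.1509  0.1407] rot [-1.7979e+02 -9.0000e-02  9.0000e+01] F [ 0.1 -0.3 -1.3] w 0.0855 q [-23.  19.  90.   0.  71. -23.]
pan [ 0.6473 -0.1509] sc 80
0.066 (array([ 0.64739392, -0.15172799]), np.float64(80.59198697404534))
0.068 (array([ 0.64728303, -0.15112891]), np.float64(81.49046996504046))
0.07 (array([ 0.64725213, -0.1506857 ]), np.float64(77.79361813726125))
0.072 (array([ 0.64721825, -0.15016978]), np.float64(69.09222093310903))
0.074 (array([ 0.64714906, -0.14983683]), np.float64(54.99847114603063))
[427.6 -11.9  -8.8]
```

View pics/o15.png

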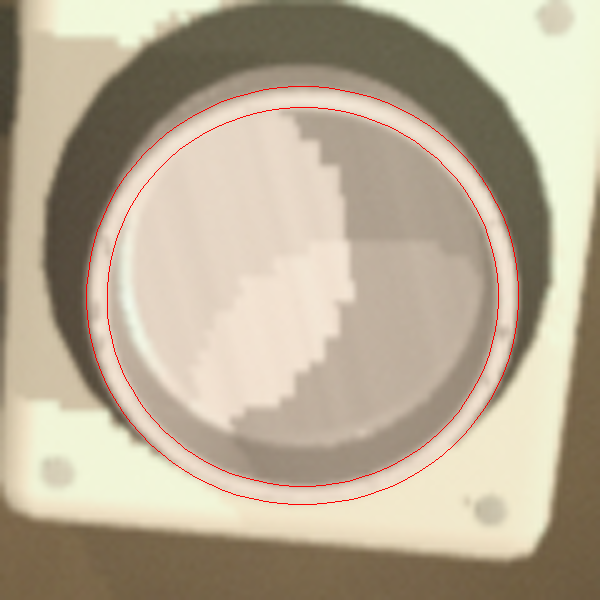

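Emit:
drive_tool([
  [15,-1,0,0,0,0,100],
  [30,-1,0,0,0,0,100],
  [40,-1,0,0,0,0,100],
  [40,-1,0,0,0,0,100],
  [40,-1,0,0,0,0,100],
  [40,-1,0,0,0,0,100],
  [40,-1,0,0,0,0,100],
  [40,-1,0,0,0,0,100],
  [40,-1,0,0,0,0,100],
  [40,-1,0,0,0,0,100],
  [32,-1,0,0,0,0,100],
  [18,-1,0,0,0,0,100],
])

```text
t: 14.2
tcp_pos: [0.6317, 0.268, 0.1416]
tool_rot: [-179.9, -0.0, 90.2]
wrist_force: [0.3, -1.3, 0.5]
grip_width: 0.0856
```

Emit:
drive_tool([
  [10,0,15,0,0,0,100],
  [3,0,15,0,0,0,100],
  [0,0,0,0,0,0,100],
  [0,0,0,0,0,0,100],
  [0,0,0,0,0,0,100],
  [0,0,0,0,0,0,100],
])

```text
t: 14.7
tcp_pos: [0.6345, 0.2753, 0.1136]
tool_rot: [180.0, -0.0, 89.9]
wrist_force: [0.6, -0.7, 0.8]
grip_width: 0.0854
```

Run:
```python
from h import *
s,im,o=look('w16',{'fine':((.632,.2767),.026)},rng=.01)
overlay(im,'wrist',s,[(o['fine'],.026,.032),(o['fine'],.026,.029)],'o16')
print(delta([*o['fine'],-.021]))
```

```text
t 14.7 tcp [0.6345 0.2753 0.1136] rot [179.96  -0.    89.9 ] F [ 0.6 -0.7  0.8] w 0.0854 q [14. 24. 86. -0. 70. 14.]
fine [0.6325 0.2791] sc 117
[  3.6  -2.2 134.9]
```

View pics/o16.png

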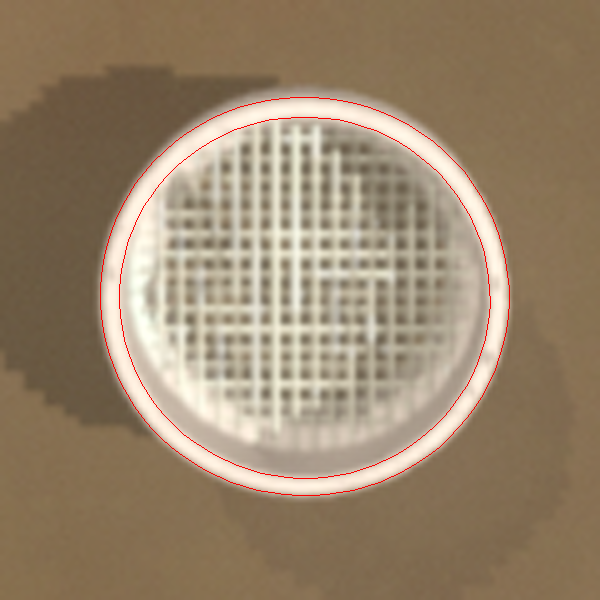

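View pics/w16.png

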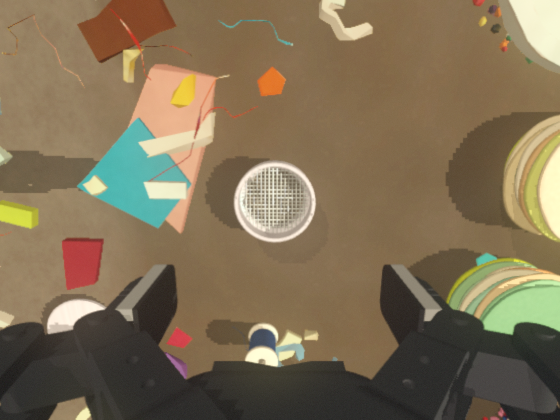

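Emit:
drive_tool([
  [3.4,-2,15,0,0,0,100],
  [0,0,30,0,0,0,100],
  [0,0,35,0,0,0,100],
  [0,0,25,0,0,0,100],
  [0,0,12,0,0,0,100],
  [0,0,5,0,0,0,100],
  [0,0,0,0,0,0,100],
  [0,0,0,0,0,0,100],
  [0,0,0,0,0,0,100],
  [0,0,0,0,0,0,100],
])

```text
t: 15.58
tcp_pos: [0.6334, 0.2804, -0.0066]
tool_rot: [179.8, -0.1, 90.0]
wrist_force: [0.1, 1.0, -0.4]
grip_width: 0.0857
```

Run:
```python
from h import *
s,im,o=look('w17',{'fine':((.632,.279),.026,((32,1),))})
print(delta([*o['fine'],-.0195]))
```

```text
t 15.58 tcp [ 0.6334  0.2804 -0.0066] rot [ 1.798e+02 -5.000e-02  9.000e+01] F [ 0.1  1.  -0.4] w 0.0857 q [15. 33. 88.  0. 59. 15.]
fine [0.6323 0.2791] sc 73
[-1.2 -0.9 12.6]
```

Emit:
drive_tool([
  [-1,-0.9,8,0,0,0,100],
  [0,0,4.5,0,0,0,100],
  [0,0,0,0,0,0,100],
  [0,0,0,0,0,0,85],
  [0,0,0,0,0,0,70],
  [0,0,0,0,0,0,60],
  [0,0,0,0,0,0,60],
  [0,0,0,0,0,0,60],
])

```text
t: 16.3
tcp_pos: [0.6311, 0.279, -0.0211]
tool_rot: [180.0, -0.0, 90.0]
wrist_force: [0.5, -0.1, 0.4]
grip_width: 0.0627
```

Run:
```python
from h import *
s=brief();st,im=snap('wrist','w18');held(im,st,np.arange(.036,.054,.001))
```

```text
t 16.3 tcp [ 0.6311  0.279  -0.0211] rot [ 1.7998e+02 -1.0000e-02  9.0000e+01] F [ 0.5 -0.1  0.4] w 0.0627 q [14. 34. 88. -0. 58. 14.]
held rim rel [ 0.9 -0.2] h 0.046 sc 134
```

View pics/w18.png

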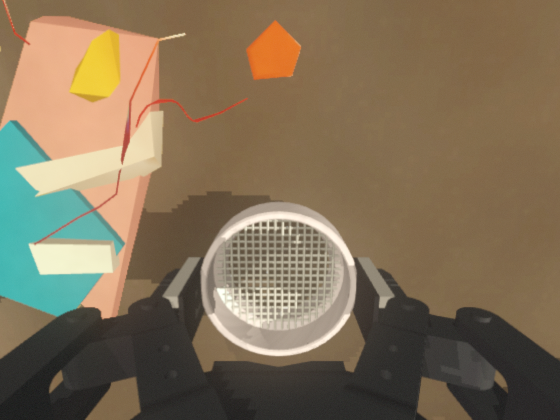

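Emit:
drive_tool([
  [0,0,0,0,0,0,90],
  [0,0,-3,0,0,0,90],
  [0,0,0,0,0,0,90],
  [0,0,0,0,0,0,60],
  [0,0,0,0,0,0,60],
  [0,0,0,0,0,0,60],
  [0,0,0,0,0,0,60],
])

```text
t: 16.93
tcp_pos: [0.6314, 0.2791, -0.0177]
tool_rot: [179.9, -0.0, 90.0]
wrist_force: [-0.2, 0.5, 4.0]
grip_width: 0.0619
```

Emit:
drive_tool([
  [0,0,-5,0,0,0,60],
  [0,0,-12,0,0,0,60],
  [0,0,-25,0,0,0,60],
  [0,0,-35,0,0,0,60],
  [0,0,-35,0,0,0,60],
  [-10,0,-20,0,0,0,60],
  [-25,0,-8,0,0,0,60],
  [-38,1,0,0,0,0,60],
  [-40,1,0,0,0,0,60],
  [-40,1,0,0,0,0,60],
  [-40,1,0,0,0,0,60],
  [-40,1,0,0,0,0,60],
])

```text
t: 17.93
tcp_pos: [0.6355, 0.0442, 0.1225]
tool_rot: [180.0, 0.0, 90.0]
wrist_force: [-0.3, -0.4, 0.0]
grip_width: 0.0623
```

Run:
```python
from h import *
s=brief();st,im=snap('wrist','w19');held(im,st,np.arange(.036,.054,.001))
print(delta([.647,-.215,.13]))
```

```text
t 17.93 tcp [0.6355 0.0442 0.1225] rot [179.97   0.    90.02] F [-0.3 -0.4  0. ] w 0.0623 q [-6. 17. 95. -0. 69. -6.]
held rim rel [ 1.  -0.4] h 0.042 sc 114
[-252.1   12.1   -6.3]
```

View pics/w19.png

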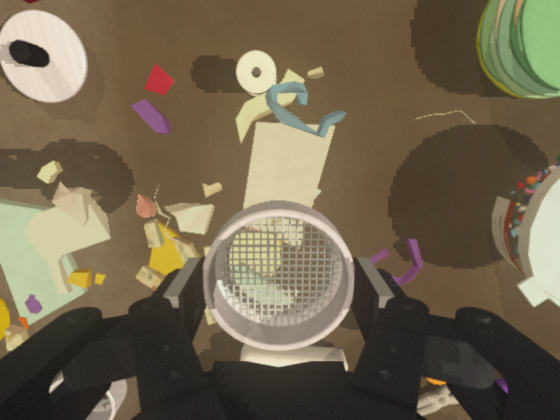

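Emit:
drive_tool([
  [-40,1.5,0,0,0,0,60],
  [-40,1.5,0,0,0,0,60],
  [-40,1.5,0,0,0,0,60],
  [-40,1.5,0,0,0,0,60],
  [-40,1.5,0,0,0,0,60],
  [-30,2,0,0,0,0,60],
  [-15,0,0,0,0,0,60],
  [-7,0,0,0,0,0,60],
  [0,0,0,0,0,0,60],
  [0,0,0,0,0,0,60],
  [0,0,0,0,0,0,60],
  [0,0,0,0,0,0,60],
])

```text
t: 18.98
tcp_pos: [0.6455, -0.2042, 0.1217]
tool_rot: [-180.0, -0.0, 90.1]
wrist_force: [-0.4, 0.1, -0.4]
grip_width: 0.0621
```

Run:
```python
from h import *
s,im,o=look('w20',{'pan':((.647,-.151),.069)})
xy,h=held(im,s,np.arange(.039,.046,.001))
s,im,o=look('w20',{'pan':((.647,-.151),.069)})
st=robot.read_state(); print(st['tcp_pos'])
t=o['pan']-(xy-s['tcp_pos'][:2]); print(delta([t[0],t[1],.061+.009-.016],s))
```

```text
t 18.98 tcp [ 0.6455 -0.2042  0.1217] rot [-1.7998e+02 -2.0000e-02  9.0120e+01] F [-0.4  0.1 -0.4] w 0.0621 q [-27.  22.  88.   0.  70. -27.]
pan [ 0.6472 -0.1513] sc 133
held rim rel [ 0.9 -0. ] h 0.043 sc 128
t 19.03 tcp [ 0.6455 -0.2044  0.1217] rot [-1.7998e+02 -2.0000e-02  9.0110e+01] F [ 0.2 -0.2 -0.4] w 0.062 q [-27.  22.  88.   0.  70. -27.]
pan [ 0.6472 -0.1513] sc 133
[ 0.64554001 -0.2046751   0.12172006]
[52.9  0.9 67.7]
```

Emit:
drive_tool([
  [15,0.9,0,0,0,0,60],
  [25,0,0,0,0,0,60],
  [13,0,5,0,0,0,60],
  [0,0,15,0,0,0,60],
  [0,0,20,0,0,0,60],
  [0,0,15,0,0,0,60],
  [0,0,7,0,0,0,60],
  [0,0,0,0,0,0,60],
  [0,0,0,0,0,0,60],
  [0,0,0,0,0,0,60],
  [0,0,0,0,0,0,60],
])

```text
t: 20.0
tcp_pos: [0.6473, -0.1537, 0.061]
tool_rot: [179.9, 0.1, 90.0]
wrist_force: [-0.8, -0.4, -0.7]
grip_width: 0.062
```

Run:
```python
from h import *
s=brief();st,im=snap('wrist','w21');xy,h=held(im,st,np.arange(.039,.046,.001));print(xy, 'want .6472 -.1513')
st,im=snap('scene','s21')
cr=im[130:250,280:400]; cv2.imwrite('pics/s21c.png',cv2.resize(cr,None,fx=5,fy=5,interpolation=cv2.INTER_CUBIC))
```

```text
t 20.0 tcp [ 0.6473 -0.1537  0.061 ] rot [1.7987e+02 5.0000e-02 8.9980e+01] F [-0.8 -0.4 -0.7] w 0.062 q [-23.  25.  92.  -0.  64. -23.]
held rim rel [0.8 0.1] h 0.043 sc 121
[ 0.64808403 -0.15354337] want .6472 -.1513
```

View pics/s21c.png

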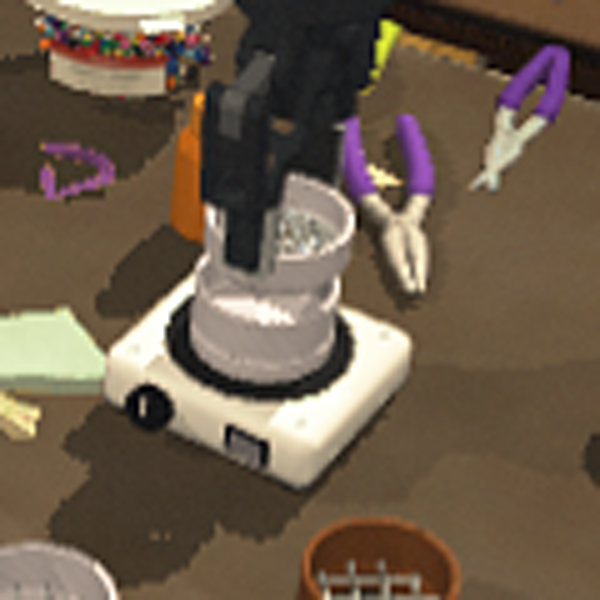

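Emit:
drive_tool([
  [1.5,-0.8,2,0,0,0,60],
  [0,0,4,0,0,0,60],
  [0,0,3,0,0,0,60],
  [0,0,0,0,0,0,60],
  [0,0,0,0,0,0,60],
  [0,0,0,0,0,0,60],
])

```text
t: 20.6
tcp_pos: [0.6455, -0.1515, 0.0506]
tool_rot: [-180.0, -0.0, 90.0]
wrist_force: [0.4, 0.3, -0.7]
grip_width: 0.0624
```

Run:
```python
from h import *
for i in range(2):
  s=brief();st,im=snap('wrist','w22');xy,h=held(im,st,np.arange(.039,.046,.001));print(xy, 'want .6472 -.1513')
```

```text
t 20.6 tcp [ 0.6455 -0.1515  0.0506] rot [-179.99   -0.     90.  ] F [ 0.4  0.3 -0.7] w 0.0624 q [-23.  25.  92.   0.  63. -23.]
held rim rel [0.9 0. ] h 0.043 sc 122
[ 0.64638586 -0.15149938] want .6472 -.1513
t 20.65 tcp [ 0.6456 -0.1516  0.0507] rot [179.99   0.    90.  ] F [ 0.7  0.  -0.4] w 0.0623 q [-23.  25.  92.  -0.  63. -23.]
held rim rel [ 0.9 -0.4] h 0.042 sc 122
[ 0.64654137 -0.15194665] want .6472 -.1513
```

Good; descend 6 mm plus ~2 mm press.

Emit:
drive_tool([
  [0.2,0.6,2,0,0,0,60],
  [0,0,2,0,0,0,60],
  [0,0,2,0,0,0,60],
  [0,0,1,0,0,0,60],
  [0,0,1,0,0,0,60],
  [0,0,0,0,0,0,60],
  [0,0,0,0,0,0,60],
  [0,0,0,0,0,0,60],
])

```text
t: 21.37
tcp_pos: [0.6462, -0.1513, 0.0433]
tool_rot: [-180.0, 0.0, 90.0]
wrist_force: [-3.5, 1.1, 4.7]
grip_width: 0.0621
```

Run:
```python
from h import *
s=brief();st,im=snap('wrist','w23');xy,h=held(im,st,np.arange(.039,.046,.001));print(xy, st['tcp_pos'][2]+h,'want .087')
```

```text
t 21.37 tcp [ 0.6462 -0.1513  0.0433] rot [-179.99    0.     90.01] F [-3.5  1.1  4.7] w 0.0621 q [-23.  26.  92.  -0.  62. -23.]
held rim rel [0.9 0. ] h 0.043 sc 121
[ 0.64701942 -0.15129371] 0.08625847809467344 want .087
```

Emit:
drive_tool([
  [0,0,0,0,0,0,80],
  [0,0,0,0,0,0,100],
  [0,0,0,0,0,0,100],
  [0,0,-8,0,0,0,100],
  [0,0,-20,0,0,0,100],
  [0,0,-30,0,0,0,100],
  [0,0,-25,0,0,0,100],
  [0,0,-10,0,0,0,100],
  [0,0,0,0,0,0,100],
  [0,0,0,0,0,0,100],
  [0,0,0,0,0,0,100],
  [0,0,0,0,0,0,100],
])

```text
t: 22.42
tcp_pos: [0.6448, -0.1508, 0.1331]
tool_rot: [-179.8, -0.1, 90.0]
wrist_force: [-0.4, -0.7, 0.2]
grip_width: 0.0852
```

Run:
```python
from h import *
s,im,o=look('w24',{'fine':((.647,-.1515),.087)})
overlay(im,'wrist',s,[(o['fine'],.087,.032),(o['fine'],.087,.029)],'o24')
print(delta([.431,-.2775,.11]))
```

```text
t 22.42 tcp [ 0.6448 -0.1508  0.1331] rot [-1.7979e+02 -9.0000e-02  9.0000e+01] F [-0.4 -0.7  0.2] w 0.0852 q [-23.  19.  90.  -0.  71. -23.]
fine [ 0.6474 -0.1514] sc 85
[-126.7 -213.8   23.9]
```

View pics/o24.png

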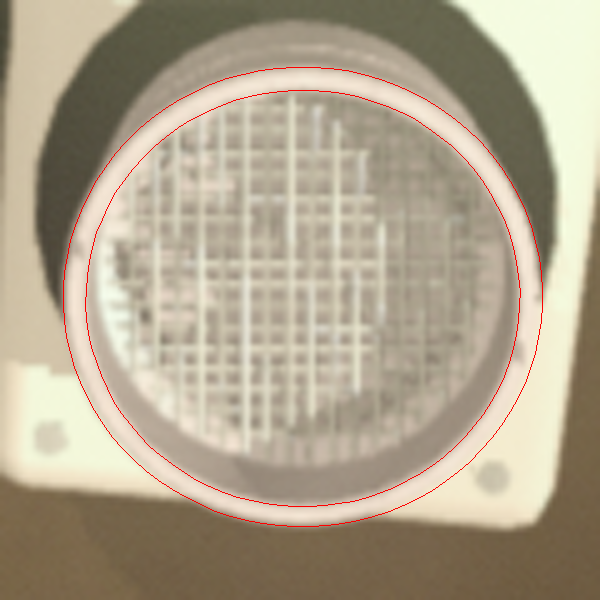

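Emit:
drive_tool([
  [-8,-14,0,0,0,0,100],
  [-15,-27,0,0,0,0,100],
  [-19,-34,0,0,0,0,100],
  [-19,-34,0,0,0,0,100],
  [-19,-34,0,0,0,0,100],
  [-19,-34,0,0,0,0,100],
  [-14,-22,6,0,0,0,100],
  [-9,-10,8,0,0,0,100],
  [-4,-5,6,0,0,0,100],
  [0,0,0,0,0,0,100],
  [0,0,0,0,0,0,100],
  [0,0,0,0,0,0,100],
])

```text
t: 23.47
tcp_pos: [0.4329, -0.2769, 0.1157]
tool_rot: [180.0, -0.0, 90.1]
wrist_force: [0.5, 0.2, -0.4]
grip_width: 0.0853
```

Run:
```python
from h import *
s,im,o=look('w25',{'med':((.431,-.2775),.030)},rng=.01)
overlay(im,'wrist',s,[(o['med'],.030,.032),(o['med'],.030,.029)],'o25')
print(delta([*o['med'],-.016]))
```

```text
t 23.47 tcp [ 0.4329 -0.2769  0.1157] rot [ 1.7999e+02 -1.0000e-02  9.0060e+01] F [ 0.5  0.2 -0.4] w 0.0853 q [-45.   1. 113.   0.  66. -45.]
med [ 0.4306 -0.2784] sc 110
[ -1.5  -2.5 131.9]
```

View pics/o25.png

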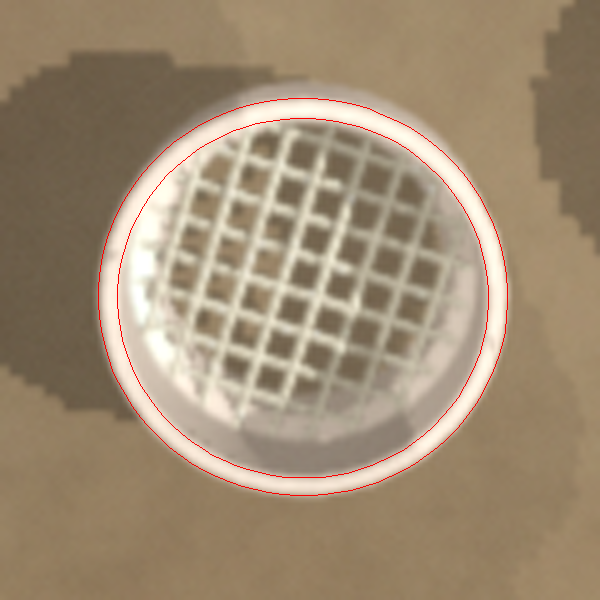

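View pics/w25.png

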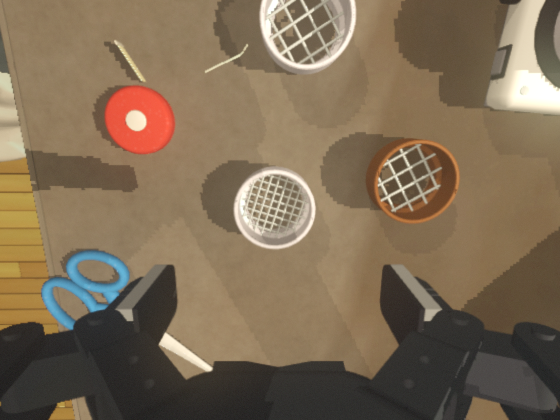

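Emit:
drive_tool([
  [-1.5,-2.3,15,0,0,0,93],
  [0,0,30,0,0,0,93],
  [0,0,35,0,0,0,93],
  [0,0,25,0,0,0,93],
  [0,0,12,0,0,0,93],
  [0,0,5,0,0,0,93],
  [0,0,0,0,0,0,93],
  [0,0,0,0,0,0,93],
  [0,0,0,0,0,0,93],
  [0,0,0,0,0,0,93],
])

```text
t: 24.35
tcp_pos: [0.431, -0.2799, -0.0046]
tool_rot: [179.9, 0.1, 90.0]
wrist_force: [-0.5, -0.0, 0.2]
grip_width: 0.0792
```

Run:
```python
from h import *
s,im,o=look('w26',{'med':((.4306,-.2784),.030,((32,1),))})
print(delta([*o['med'],-.0170]))
```

```text
t 24.35 tcp [ 0.431  -0.2799 -0.0046] rot [1.7986e+02 1.4000e-01 9.0010e+01] F [-0.5 -0.   0.2] w 0.0792 q [-46.  13. 115.   0.  52. -46.]
med [ 0.4306 -0.2782] sc 69
[ 1.6 -0.1 12.1]
```

View pics/w26.png

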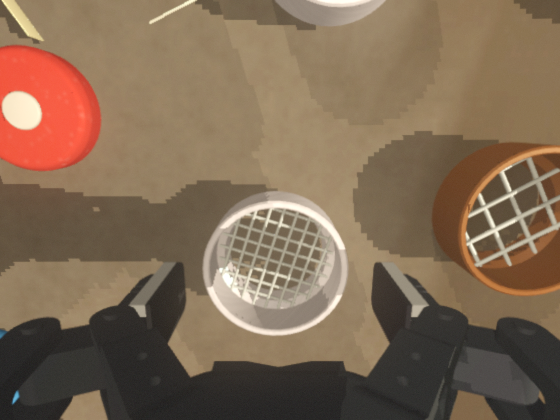

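Emit:
drive_tool([
  [1.3,0,8,0,0,0,93],
  [0,0,4,0,0,0,93],
  [0,0,0,0,0,0,93],
  [0,0,0,0,0,0,80],
  [0,0,0,0,0,0,60],
  [0,0,0,0,0,0,60],
  [0,0,0,0,0,0,60],
  [0,0,0,0,0,0,60],
])

```text
t: 25.07
tcp_pos: [0.43, -0.2778, -0.0181]
tool_rot: [180.0, 0.0, 90.0]
wrist_force: [0.6, -0.3, 1.8]
grip_width: 0.0624
```

Run:
```python
from h import *
s=brief();st,im=snap('wrist','w27');held(im,st,np.arange(.040,.054,.001))
```

```text
t 25.07 tcp [ 0.43   -0.2778 -0.0181] rot [1.7997e+02 3.0000e-02 9.0000e+01] F [ 0.6 -0.3  1.8] w 0.0624 q [-46.  14. 115.  -0.  50. -46.]
held rim rel [ 0.9 -1.3] h 0.047 sc 135
```

Emit:
drive_tool([
  [0,0,-5,0,0,0,60],
  [0,0,-12,0,0,0,60],
  [0,0,-25,0,0,0,60],
  [0,0,-35,0,0,0,60],
  [0,0,-35,0,0,0,60],
  [3,10,-20,0,0,0,60],
  [8,25,-8,0,0,0,60],
  [11,36,0,0,0,0,60],
  [11,36,0,0,0,0,60],
  [11,36,0,0,0,0,60],
  [11,36,0,0,0,0,60],
  [8,26,0,0,0,0,60],
])

```text
t: 26.12
tcp_pos: [0.6373, -0.2132, 0.1228]
tool_rot: [179.9, 0.0, 90.1]
wrist_force: [-0.1, 0.1, -1.5]
grip_width: 0.0628
```

Emit:
drive_tool([
  [4,10,0,0,0,0,60],
  [0,0,0,0,0,0,60],
  [0,0,0,0,0,0,60],
  [0,0,0,0,0,0,60],
  [0,0,0,0,0,0,60],
])

```text
t: 26.53
tcp_pos: [0.6435, -0.2112, 0.1218]
tool_rot: [-180.0, -0.0, 89.9]
wrist_force: [-0.7, 0.1, 0.0]
grip_width: 0.0626
```

Run:
```python
from h import *
for i in range(2):
  s,im,o=look('w28',{'fine':((.647,-.151),.087)})
xy,h=held(im,s,np.arange(.043,.050,.001))
t=o['fine']-(xy-s['tcp_pos'][:2]); print(delta([t[0],t[1],.087+.009+.030-h],s))
```

```text
t 26.53 tcp [ 0.6435 -0.2112  0.1218] rot [-1.7996e+02 -1.0000e-02  8.9920e+01] F [-0.7  0.1  0. ] w 0.0626 q [-28.  22.  88.  -0.  70. -28.]
fine [ 0.647  -0.1513] sc 130
t 26.58 tcp [ 0.6437 -0.2112  0.1219] rot [-179.97   -0.     89.92] F [-0.3 -0.5 -2.1] w 0.0622 q [-28.  22.  88.  -0.  70. -28.]
fine [ 0.647  -0.1513] sc 130
held rim rel [ 0.9 -1.2] h 0.047 sc 131
[61.2  2.3 42.9]
```

View pics/w28.png

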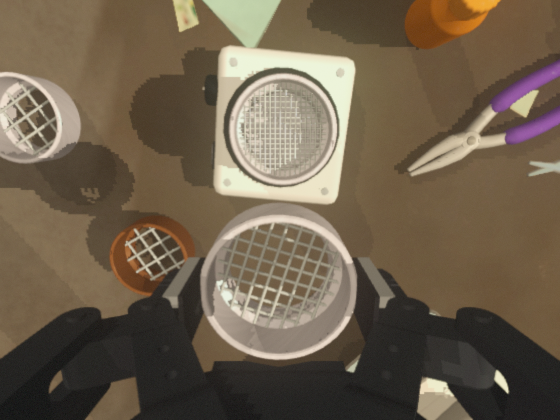

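Emit:
drive_tool([
  [17,2,0,0,0,0,60],
  [28,0,0,0,0,0,60],
  [16,0,5,0,0,0,60],
  [0,0,12,0,0,0,60],
  [0,0,15,0,0,0,60],
  [0,0,8,0,0,0,60],
  [0,0,2,0,0,0,60],
  [0,0,0,0,0,0,60],
  [0,0,0,0,0,0,60],
  [0,0,0,0,0,0,60],
  [0,0,0,0,0,0,60],
])

```text
t: 27.55
tcp_pos: [0.6474, -0.1501, 0.0805]
tool_rot: [179.9, 0.0, 90.0]
wrist_force: [-0.6, -0.0, -1.4]
grip_width: 0.0625
```

Run:
```python
from h import *
for i in range(2):
  s=brief();st,im=snap('wrist','w29');xy,h=held(im,st,np.arange(.043,.050,.001));print(xy, 'want .6471 -.1513')
```

```text
t 27.55 tcp [ 0.6474 -0.1501  0.0805] rot [1.7992e+02 4.0000e-02 8.9980e+01] F [-0.6 -0.  -1.4] w 0.0625 q [-23.  23.  91.  -0.  65. -23.]
held rim rel [ 0.9 -1.2] h 0.047 sc 126
[ 0.64828235 -0.15137279] want .6471 -.1513
t 27.6 tcp [ 0.6473 -0.15    0.0805] rot [1.7993e+02 3.0000e-02 8.9980e+01] F [-0.   1.  -0.4] w 0.0621 q [-23.  23.  91.  -0.  65. -23.]
held rim rel [ 0.9 -1.2] h 0.047 sc 125
[ 0.64824566 -0.15127885] want .6471 -.1513
```

Emit:
drive_tool([
  [0,-0.7,4,0,0,0,60],
  [0,0,5,0,0,0,60],
  [0,0,3,0,0,0,60],
  [0,0,0,0,0,0,60],
  [0,0,0,0,0,0,60],
  [0,0,0,0,0,0,60],
  [0,0,0,0,0,0,60],
])

```text
t: 28.23
tcp_pos: [0.6463, -0.1496, 0.0679]
tool_rot: [180.0, 0.0, 90.0]
wrist_force: [0.1, 0.5, -1.3]
grip_width: 0.0628
```

Run:
```python
from h import *
for i in range(2):
  s=brief();st,im=snap('wrist','w30');xy,h=held(im,st,np.arange(.043,.050,.001));print(xy, 'want .6471 -.1513')
```

```text
t 28.23 tcp [ 0.6463 -0.1496  0.0679] rot [1.7998e+02 1.0000e-02 9.0010e+01] F [ 0.1  0.5 -1.3] w 0.0628 q [-23.  24.  92.  -0.  64. -23.]
held rim rel [ 0.9 -1.2] h 0.047 sc 127
[ 0.64725769 -0.15082777] want .6471 -.1513
t 28.28 tcp [ 0.6463 -0.1496  0.0679] rot [1.7998e+02 1.0000e-02 9.0000e+01] F [1.4 0.6 0.7] w 0.0622 q [-23.  24.  92.   0.  64. -23.]
held rim rel [ 0.9 -1.2] h 0.047 sc 127
[ 0.64724035 -0.15083949] want .6471 -.1513
```

Emit:
drive_tool([
  [-0.4,0,2,0,0,0,60],
  [0,0,2,0,0,0,60],
  [0,0,2,0,0,0,60],
  [0,0,1,0,0,0,60],
  [0,0,1,0,0,0,60],
  [0,0,0,0,0,0,60],
  [0,0,0,0,0,0,60],
  [0,0,0,0,0,0,60],
])

```text
t: 29.0
tcp_pos: [0.6461, -0.15, 0.0609]
tool_rot: [-180.0, 0.0, 90.0]
wrist_force: [-3.4, 1.3, 6.7]
grip_width: 0.0624
```

Run:
```python
from h import *
s=brief();st,im=snap('wrist','w31');xy,h=held(im,st,np.arange(.043,.050,.001));print(xy, st['tcp_pos'][2]+h,'want .109')
```

```text
t 29.0 tcp [ 0.6461 -0.15    0.0609] rot [-179.96    0.     90.01] F [-3.4  1.3  6.7] w 0.0624 q [-23.  24.  92.  -0.  64. -23.]
held rim rel [ 1.  -1.3] h 0.047 sc 128
[ 0.64704548 -0.15123854] 0.10787907825025927 want .109
```

Seated. Release and lift.

Emit:
drive_tool([
  [0,0,0,0,0,0,80],
  [0,0,0,0,0,0,100],
  [0,0,0,0,0,0,100],
  [0,0,-8,0,0,0,100],
  [0,0,-20,0,0,0,100],
  [0,0,-30,0,0,0,100],
  [0,0,-25,0,0,0,100],
  [0,0,-10,0,0,0,100],
  [0,0,0,0,0,0,100],
  [0,0,0,0,0,0,100],
  [0,0,0,0,0,0,100],
  [0,0,0,0,0,0,100],
])

```text
t: 30.05
tcp_pos: [0.6448, -0.1494, 0.1501]
tool_rot: [-179.8, -0.1, 90.0]
wrist_force: [0.0, -0.3, -0.6]
grip_width: 0.0856
```

Run:
```python
from h import *
s,im,o=look('w32',{'med':((.647,-.1515),.109)})
overlay(im,'wrist',s,[(o['med'],.109,.032),(o['med'],.109,.029)],'o32',half=70,scale=4)
print(delta([.4535,-.144,.11]))
```

```text
t 30.05 tcp [ 0.6448 -0.1494  0.1501] rot [-1.7978e+02 -9.0000e-02  9.0000e+01] F [ 0.  -0.3 -0.6] w 0.0856 q [-23.  18.  90.  -0.  72. -23.]
med [ 0.6475 -0.151 ] sc 93
[   5.5 -191.3   41. ]
```

View pics/o32.png

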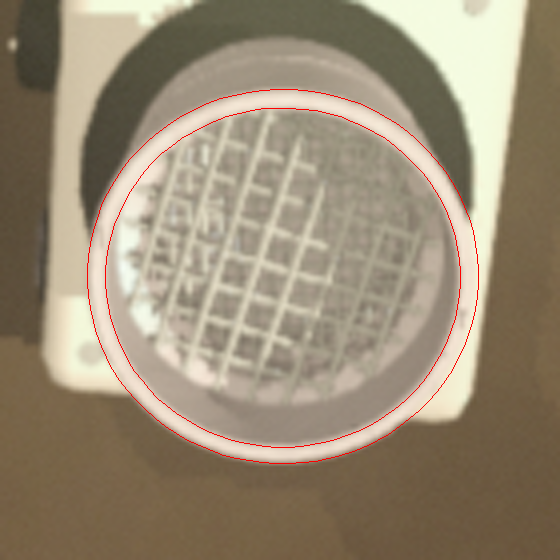

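Next the coarse sieve.

Emit:
drive_tool([
  [0,-14,0,0,0,0,100],
  [1,-28,0,0,0,0,100],
  [1,-38,0,0,0,0,100],
  [1,-38,0,0,0,0,100],
  [1,-36,6,0,0,0,100],
  [1,-22,12,0,0,0,100],
  [0,-10,12,0,0,0,100],
  [0,-5,8,0,0,0,100],
  [0,0,0,0,0,0,100],
  [0,0,0,0,0,0,100],
  [0,0,0,0,0,0,100],
  [0,0,0,0,0,0,100],
])

```text
t: 31.1
tcp_pos: [0.4564, -0.1454, 0.1155]
tool_rot: [179.9, 0.0, 90.0]
wrist_force: [-0.9, 0.2, -0.1]
grip_width: 0.0854
```

Run:
```python
from h import *
s,im,o=look('w33',{'coarse':((.4535,-.144),.034)},rng=.01)
overlay(im,'wrist',s,[(o['coarse'],.034,.032),(o['coarse'],.034,.029)],'o33',half=70,scale=4)
print(delta([*o['coarse'],-.0170]))
```

```text
t 31.1 tcp [ 0.4564 -0.1454  0.1155] rot [1.7993e+02 4.0000e-02 9.0030e+01] F [-0.9  0.2 -0.1] w 0.0854 q [-31.  -4. 118.   0.  66. -31.]
coarse [ 0.4532 -0.1443] sc 112
[  1.1  -3.1 132.4]
```

View pics/o33.png

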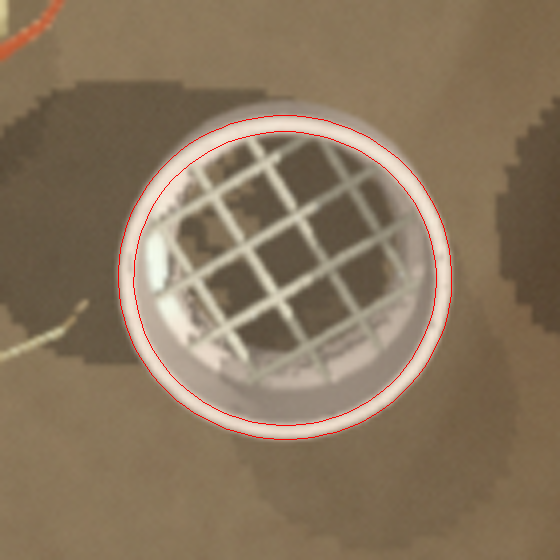

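View pics/w33.png

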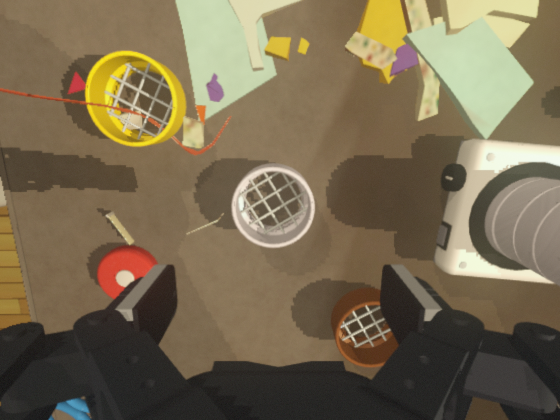

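Emit:
drive_tool([
  [1,-3,15,0,0,0,95],
  [0,0,30,0,0,0,95],
  [0,0,35,0,0,0,95],
  [0,0,25,0,0,0,95],
  [0,0,12,0,0,0,95],
  [0,0,4,0,0,0,95],
  [0,0,0,0,0,0,95],
  [0,0,0,0,0,0,95],
  [0,0,0,0,0,0,95],
  [0,0,0,0,0,0,95],
])

```text
t: 31.98
tcp_pos: [0.4533, -0.1446, -0.0049]
tool_rot: [179.9, 0.1, 90.0]
wrist_force: [-0.3, 0.8, -0.5]
grip_width: 0.0811
```

Run:
```python
from h import *
s,im,o=look('w34',{'coarse':((.4532,-.1443),.034,((32,1),))})
print(delta([*o['coarse'],-.0150]))
```

```text
t 31.98 tcp [ 0.4533 -0.1446 -0.0049] rot [1.7986e+02 9.0000e-02 9.0010e+01] F [-0.3  0.8 -0.5] w 0.0811 q [-31.   8. 121.  -0.  51. -31.]
coarse [ 0.4532 -0.1441] sc 68
[0.5 0.1 9.9]
```

Emit:
drive_tool([
  [0.4,0,7,0,0,0,95],
  [0,0,2.5,0,0,0,95],
  [0,0,0,0,0,0,95],
  [0,0,0,0,0,0,80],
  [0,0,0,0,0,0,60],
  [0,0,0,0,0,0,60],
  [0,0,0,0,0,0,60],
  [0,0,0,0,0,0,60],
])

```text
t: 32.7
tcp_pos: [0.4524, -0.1437, -0.0155]
tool_rot: [180.0, 0.0, 90.0]
wrist_force: [-0.8, 0.6, 4.5]
grip_width: 0.0625
```

Run:
```python
from h import *
s=brief();st,im=snap('wrist','w35');held(im,st,np.arange(.042,.056,.001))
```

```text
t 32.7 tcp [ 0.4524 -0.1437 -0.0155] rot [1.7998e+02 1.0000e-02 9.0000e+01] F [-0.8  0.6  4.5] w 0.0625 q [-31.  10. 121.   0.  50. -31.]
held rim rel [ 0.9 -1.2] h 0.048 sc 134
```

Emit:
drive_tool([
  [0,0,-5,0,0,0,60],
  [0,0,-12,0,0,0,60],
  [0,0,-25,0,0,0,60],
  [0,0,-38,0,0,0,60],
  [0,0,-38,0,0,0,60],
  [-4,10,-25,0,0,0,60],
  [-10,25,-12,0,0,0,60],
  [-14,36,0,0,0,0,60],
  [-14,36,0,0,0,0,60],
  [-14,36,0,0,0,0,60],
  [-10,28,0,0,0,0,60],
  [-6,15,0,0,0,0,60],
])

```text
t: 33.75
tcp_pos: [0.6405, -0.2166, 0.1387]
tool_rot: [180.0, 0.0, 90.0]
wrist_force: [-0.3, -0.1, -0.4]
grip_width: 0.0628
```

Emit:
drive_tool([
  [-2,7,0,0,0,0,60],
  [0,0,0,0,0,0,60],
  [0,0,0,0,0,0,60],
  [0,0,0,0,0,0,60],
  [0,0,0,0,0,0,60],
])

```text
t: 34.17
tcp_pos: [0.6442, -0.2171, 0.1392]
tool_rot: [-180.0, -0.0, 90.0]
wrist_force: [0.5, 0.0, -1.2]
grip_width: 0.0625
```

Run:
```python
from h import *
for i in range(2):
  s,im,o=look('w36',{'med':((.647,-.151),.109)})
xy,h=held(im,s,np.arange(.045,.053,.001))
t=o['med']-(xy-s['tcp_pos'][:2]); print(delta([t[0],t[1],.109+.009+.034-h],s))
```

```text
t 34.17 tcp [ 0.6442 -0.2171  0.1392] rot [-1.7997e+02 -1.0000e-02  9.0000e+01] F [ 0.5  0.  -1.2] w 0.0625 q [-28.  21.  87.  -0.  72. -28.]
med [ 0.6477 -0.1511] sc 65
t 34.22 tcp [ 0.6443 -0.2172  0.1394] rot [-1.7998e+02 -1.0000e-02  9.0000e+01] F [ 0.   0.6 -1. ] w 0.0627 q [-28.  21.  87.  -0.  72. -28.]
med [ 0.6477 -0.1512] sc 65
held rim rel [ 1.  -1.1] h 0.048 sc 132
[67.1  2.4 35.4]
```

View pics/w36.png

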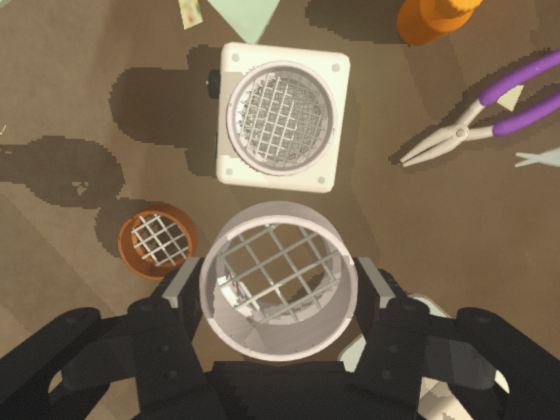

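Emit:
drive_tool([
  [17,1.9,0,0,0,0,60],
  [32,0,0,0,0,0,60],
  [17.8,0,5,0,0,0,60],
  [0,0,10,0,0,0,60],
  [0,0,10,0,0,0,60],
  [0,0,6,0,0,0,60],
  [0,0,2,0,0,0,60],
  [0,0,0,0,0,0,60],
  [0,0,0,0,0,0,60],
  [0,0,0,0,0,0,60],
  [0,0,0,0,0,0,60],
  [0,0,0,0,0,0,60],
])

```text
t: 35.27
tcp_pos: [0.6473, -0.1511, 0.1067]
tool_rot: [179.9, 0.0, 90.0]
wrist_force: [-0.2, 0.6, -1.4]
grip_width: 0.0626
```

Run:
```python
from h import *
for i in range(2):
  s=brief();st,im=snap('wrist','w37');xy,h=held(im,st,np.arange(.045,.052,.001));print(xy, 'want .6473 -.1512')
```

```text
t 35.27 tcp [ 0.6473 -0.1511  0.1067] rot [1.7995e+02 2.0000e-02 8.9980e+01] F [-0.2  0.6 -1.4] w 0.0626 q [-23.  21.  91.  -0.  68. -23.]
held rim rel [ 0.9 -1.1] h 0.048 sc 129
[ 0.64828466 -0.15228568] want .6473 -.1512
t 35.32 tcp [ 0.6473 -0.151   0.1066] rot [1.7996e+02 2.0000e-02 8.9990e+01] F [ 0.2 -0.4 -1.5] w 0.063 q [-23.  21.  91.  -0.  68. -23.]
held rim rel [ 0.9 -1.1] h 0.048 sc 129
[ 0.64820943 -0.15217712] want .6473 -.1512
```

Emit:
drive_tool([
  [0.7,-0.7,4,0,0,0,60],
  [0,0,5,0,0,0,60],
  [0,0,4,0,0,0,60],
  [0,0,0,0,0,0,60],
  [0,0,0,0,0,0,60],
  [0,0,0,0,0,0,60],
  [0,0,0,0,0,0,60],
])

```text
t: 35.95
tcp_pos: [0.6465, -0.1501, 0.0934]
tool_rot: [180.0, 0.0, 90.0]
wrist_force: [0.2, -0.0, -0.6]
grip_width: 0.0625
```

Run:
```python
from h import *
for i in range(2):
  s=brief();st,im=snap('wrist','w38');xy,h=held(im,st,np.arange(.045,.052,.001));print(xy, 'want .6473 -.1512')
```

```text
t 35.95 tcp [ 0.6465 -0.1501  0.0934] rot [1.7998e+02 1.0000e-02 9.0000e+01] F [ 0.2 -0.  -0.6] w 0.0625 q [-23.  22.  91.  -0.  67. -23.]
held rim rel [ 0.9 -1.2] h 0.048 sc 128
[ 0.64745339 -0.15128315] want .6473 -.1512
t 36.0 tcp [ 0.6465 -0.1502  0.0934] rot [1.7998e+02 1.0000e-02 9.0000e+01] F [ 0.5 -0.3 -0.6] w 0.0627 q [-23.  22.  91.  -0.  67. -23.]
held rim rel [ 0.9 -1.2] h 0.048 sc 128
[ 0.64744199 -0.15132102] want .6473 -.1512
```

Emit:
drive_tool([
  [0,0,2,0,0,0,60],
  [0,0,2,0,0,0,60],
  [0,0,2,0,0,0,60],
  [0,0,1,0,0,0,60],
  [0,0,1,0,0,0,60],
  [0,0,0,0,0,0,60],
  [0,0,0,0,0,0,60],
  [0,0,0,0,0,0,60],
])

```text
t: 36.72
tcp_pos: [0.6464, -0.1501, 0.0855]
tool_rot: [-180.0, 0.0, 90.0]
wrist_force: [-2.3, 1.3, 3.6]
grip_width: 0.0628
```

Run:
```python
from h import *
s=brief();st,im=snap('wrist','w39');xy,h=held(im,st,np.arange(.045,.052,.001));print(xy, st['tcp_pos'][2]+h,'want .135')
```

```text
t 36.72 tcp [ 0.6464 -0.1501  0.0855] rot [-180.    0.   90.] F [-2.3  1.3  3.6] w 0.0628 q [-23.  23.  91.  -0.  66. -23.]
held rim rel [ 1.  -1.1] h 0.048 sc 128
[ 0.64730656 -0.15121482] 0.1335440890771437 want .135
```

Emit:
drive_tool([
  [0,0,1,0,0,0,60],
  [0,0,0,0,0,0,60],
  [0,0,0,0,0,0,80],
  [0,0,0,0,0,0,100],
  [0,0,0,0,0,0,100],
  [0,0,-8,0,0,0,100],
  [0,0,-20,0,0,0,100],
  [0,0,-30,0,0,0,100],
  [0,0,-25,0,0,0,100],
  [0,0,-10,0,0,0,100],
  [0,0,0,0,0,0,100],
  [0,0,0,0,0,0,100],
])

```text
t: 37.77
tcp_pos: [0.6462, -0.15, 0.1769]
tool_rot: [180.0, 0.0, 90.0]
wrist_force: [0.8, -0.1, -0.3]
grip_width: 0.0853
```

Emit:
drive_tool([
  [0,0,0,0,0,0,100],
  [0,0,0,0,0,0,100],
])

```text
t: 37.93
tcp_pos: [0.6451, -0.1496, 0.1746]
tool_rot: [-179.8, -0.1, 90.0]
wrist_force: [0.6, 0.8, 0.7]
grip_width: 0.0856
```

Run:
```python
from h import *
s,im,o=look('w40',{'coarse':((.647,-.1515),.135)})
overlay(im,'wrist',s,[(o['coarse'],.135,.032),(o['coarse'],.135,.029)],'o40',half=70,scale=4)
for z in (.131,.133,.135,.137,.139): print(z,fit(im,'wrist',s,o['coarse'],z,((32,1),(29,-1)),.003))
print(delta([.4565,.155,.15]))
```

```text
t 37.93 tcp [ 0.6451 -0.1496  0.1746] rot [-1.7978e+02 -9.0000e-02  9.0000e+01] F [0.6 0.8 0.7] w 0.0856 q [-23.  17.  88.  -0.  75. -23.]
coarse [ 0.6479 -0.151 ] sc 108
0.131 (array([ 0.64794512, -0.15216764]), np.float64(103.35997553564191))
0.133 (array([ 0.6479188 , -0.15154799]), np.float64(108.9195146950756))
0.135 (array([ 0.64787432, -0.15097489]), np.float64(107.80423219293016))
0.137 (array([ 0.64771311, -0.15023636]), np.float64(98.28112794152088))
0.139 (array([ 0.64747401, -0.14948416]), np.float64(80.11000620031157))
[ 304.6 -188.6   25.9]
```

View pics/o40.png

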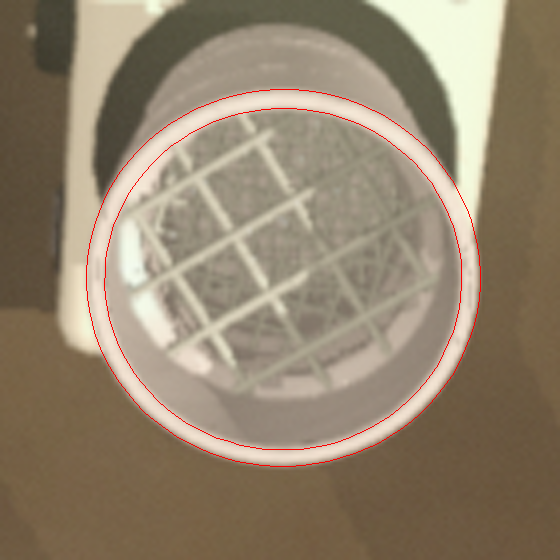

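Emit:
drive_tool([
  [14,-9,0,0,0,0,100],
  [27,-17,0,0,0,0,100],
  [34,-21,0,0,0,0,100],
  [34,-21,0,0,0,0,100],
  [34,-21,0,0,0,0,100],
  [34,-21,0,0,0,0,100],
  [34,-21,0,0,0,0,100],
  [34,-21,0,0,0,0,100],
  [28,-18,10,0,0,0,100],
  [18,-11,20,0,0,0,100],
  [10,-6,10,0,0,0,100],
  [4,-2,5,0,0,0,100],
])

```text
t: 38.98
tcp_pos: [0.4548, 0.1559, 0.1295]
tool_rot: [-179.7, 0.0, 90.1]
wrist_force: [0.4, -0.6, -0.6]
grip_width: 0.0853
```

Emit:
drive_tool([
  [0,0,0,0,0,0,100],
  [0,0,0,0,0,0,100],
  [0,0,0,0,0,0,100],
])

```text
t: 39.23
tcp_pos: [0.4587, 0.1541, 0.133]
tool_rot: [179.9, 0.0, 89.9]
wrist_force: [-0.2, -0.4, 0.4]
grip_width: 0.0855
```

Run:
```python
from h import *
s,im,o=look('w41',{'lid':((.4565,.155),.014,((32,1),)),'knob':((.4565,.155),.035,((8,-1),))},rng=.01)
overlay(im,'wrist',s,[(o['lid'],.014,.032),(o['lid'],.035,.008)],'o41',half=70,scale=4)
print(delta([*o['lid'],.03]))
```

```text
t 39.23 tcp [0.4587 0.1541 0.133 ] rot [1.7992e+02 1.0000e-02 8.9920e+01] F [-0.2 -0.4  0.4] w 0.0855 q [  5.  -4. 116.  -0.  68.   5.]
lid [0.4572 0.1562] sc 65
knob [0.4572 0.1575] sc 68
[  2.1  -1.7 103.1]
```

View pics/o41.png

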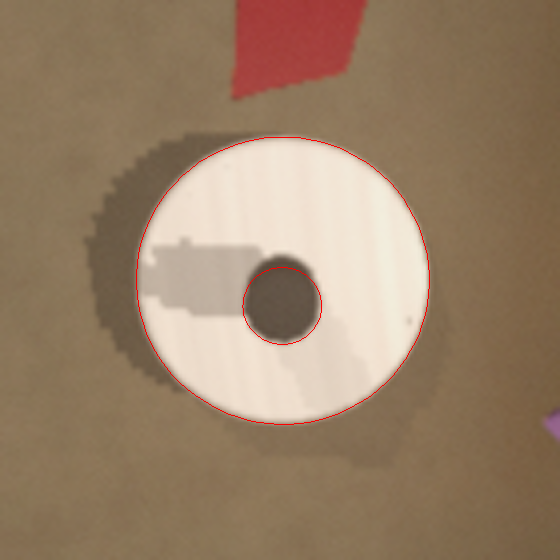

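View pics/w41.png

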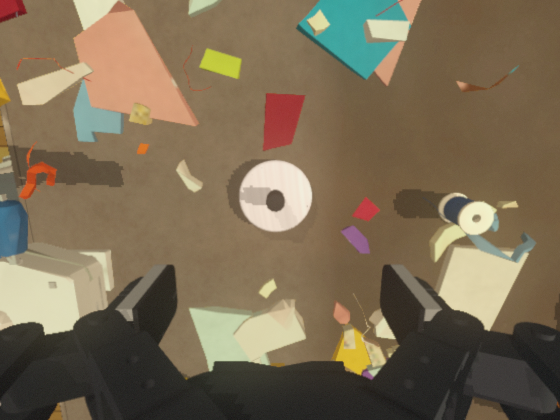

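Emit:
drive_tool([
  [2,-1.5,15,0,0,0,45],
  [0,0,30,0,0,0,45],
  [0,0,35,0,0,0,45],
  [0,0,20,0,0,0,45],
  [0,0,8,0,0,0,45],
  [0,0,2,0,0,0,45],
  [0,0,0,0,0,0,45],
  [0,0,0,0,0,0,45],
  [0,0,0,0,0,0,45],
  [0,0,0,0,0,0,45],
])

```text
t: 40.12
tcp_pos: [0.4571, 0.157, 0.0237]
tool_rot: [179.8, -0.0, 90.0]
wrist_force: [-0.6, -0.7, 0.1]
grip_width: 0.0383
```

Run:
```python
from h import *
s,im,o=look('w42',{'lid':((.4572,.156),.014,((32,1),))},rng=.006)
print(delta([*o['lid'],-.003]))
```

```text
t 40.12 tcp [0.4571 0.157  0.0237] rot [ 1.7983e+02 -2.0000e-02  9.0000e+01] F [-0.6 -0.7  0.1] w 0.0383 q [  5.   6. 119.  -0.  54.   5.]
lid [0.4571 0.1568] sc 61
[-0.2  0.2 26.4]
```

View pics/w42.png

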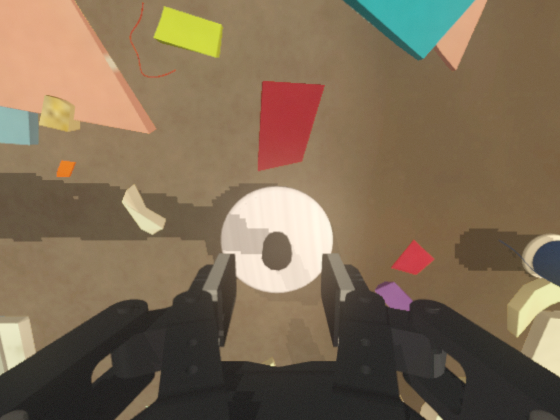

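Emit:
drive_tool([
  [-0.2,0,10,0,0,0,45],
  [0,0,10,0,0,0,45],
  [0,0,4,0,0,0,45],
  [0,0,2,0,0,0,45],
  [0,0,0,0,0,0,45],
  [0,0,0,0,0,0,45],
])

```text
t: 40.67
tcp_pos: [0.4557, 0.1567, -0.0041]
tool_rot: [-180.0, 0.0, 90.0]
wrist_force: [0.5, 0.6, -0.8]
grip_width: 0.0386
```

Run:
```python
from h import *
s,im,o=look('w43',{'lid':((.4572,.156),.014,((32,1),))},rng=.006)
print(delta([*o['lid'],-.003]))
st,im=snap('scene','s43')
cr=im[150:260,110:230]; cv2.imwrite('pics/s43c.png',cv2.resize(cr,None,fx=5,fy=5,interpolation=cv2.INTER_CUBIC))
```

```text
t 40.67 tcp [ 0.4557  0.1567 -0.0041] rot [-179.97    0.     90.  ] F [ 0.5  0.6 -0.8] w 0.0386 q [  5.   9. 120.  -0.  51.   5.]
lid [0.457  0.1569] sc 54
[ 0.2  1.1 -0.8]
```

View pics/w43.png

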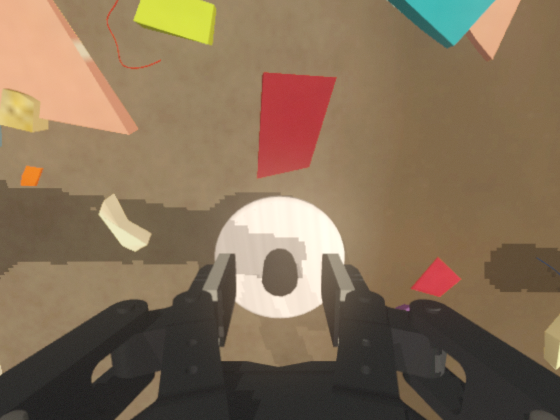

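View pics/s43c.png

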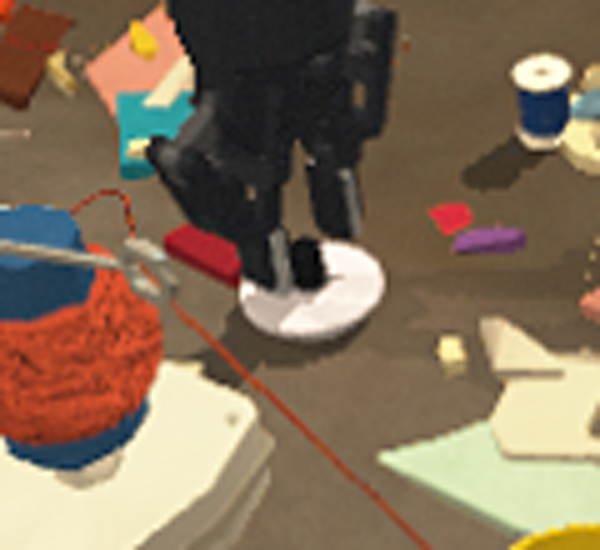

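Emit:
drive_tool([
  [0,0.8,0,0,0,0,45],
  [0,0,0,0,0,0,30],
  [0,0,0,0,0,0,10],
  [0,0,0,0,0,0,10],
  [0,0,0,0,0,0,10],
  [0,0,0,0,0,0,10],
  [0,0,0,0,0,0,10],
])

```text
t: 41.35
tcp_pos: [0.457, 0.1568, -0.0035]
tool_rot: [180.0, -0.0, 90.0]
wrist_force: [0.8, 0.5, 3.7]
grip_width: 0.0139
```

Run:
```python
from h import *
s,im,o=look('w44',{'lid':((.457,.1569),.014,((32,1),))},rng=.004)
print((o['lid']-s['tcp_pos'][:2])*1e3)
```

```text
t 41.35 tcp [ 0.457   0.1568 -0.0035] rot [179.96  -0.    90.  ] F [0.8 0.5 3.7] w 0.0139 q [  5.   9. 120.  -0.  51.   5.]
lid [0.4579 0.1568] sc 55
[0.89980049 0.04894909]
```

View pics/w44.png

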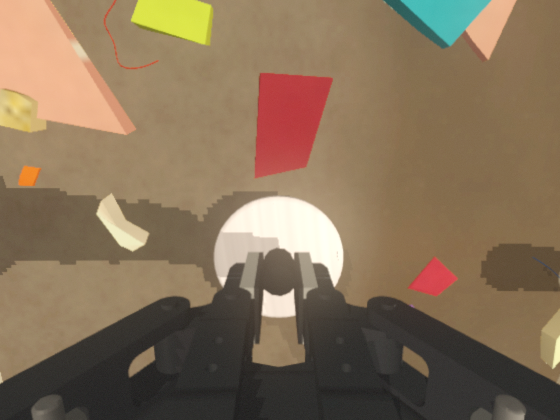

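Emit:
drive_tool([
  [0,0,-5,0,0,0,10],
  [0,0,-15,0,0,0,10],
  [0,0,-30,0,0,0,10],
  [0,0,-38,0,0,0,10],
  [0,0,-38,0,0,0,10],
  [-6,3,-34,0,0,0,10],
  [-16,8,-18,0,0,0,10],
  [-28,14,-5,0,0,0,10],
  [-35,17,0,0,0,0,10],
  [-35,17,0,0,0,0,10],
  [-35,17,0,0,0,0,10],
  [-35,17,0,0,0,0,10],
])

```text
t: 42.4
tcp_pos: [0.5497, -0.0349, 0.179]
tool_rot: [-180.0, -0.0, 90.0]
wrist_force: [0.5, 0.6, 0.7]
grip_width: 0.0138
```

Emit:
drive_tool([
  [-35,17,0,0,0,0,10],
  [-35,17,0,0,0,0,10],
  [-35,17,0,0,0,0,10],
  [-32,17,0,0,0,0,10],
  [-26,14,0,0,0,0,10],
  [-18,9,0,0,0,0,10],
  [-8,4,0,0,0,0,10],
  [-3,1,0,0,0,0,10],
  [0,0,0,0,0,0,10],
  [0,0,0,0,0,0,10],
  [0,0,0,0,0,0,10],
  [0,0,0,0,0,0,10],
])

```text
t: 43.4
tcp_pos: [0.6454, -0.224, 0.1794]
tool_rot: [-180.0, -0.0, 90.1]
wrist_force: [0.0, -0.3, -0.6]
grip_width: 0.0137
```

Run:
```python
from h import *
for i in range(2):
  s,im,o=look('w45',{'coarse':((.6475,-.151),.135)})
for h in (.0155,.0165,.0175,.0185,.0195): 
    q,sc=fit(im,'wrist',s,s['tcp_pos'][:2],s['tcp_pos'][2]+h,((32,1),),.003); print(h,(q-s['tcp_pos'][:2])*1e3,sc)
```

```text
t 43.4 tcp [ 0.6454 -0.224   0.1794] rot [-1.800e+02 -1.000e-02  9.007e+01] F [ 0.  -0.3 -0.6] w 0.0137 q [-29.  19.  85.   0.  75. -29.]
coarse [ 0.648 -0.151] sc 70
t 43.45 tcp [ 0.6455 -0.2242  0.1794] rot [180.    -0.    90.06] F [ 0.8 -0.3 -0.5] w 0.0136 q [-29.  19.  85.   0.  75. -29.]
coarse [ 0.648 -0.151] sc 71
0.0155 [ 1.14116065 -0.34681088] 57.42558959975413
0.0165 [ 1.15721   -0.2646415] 56.98423465132059
0.0175 [1.01224014 0.13419448] 53.654426510946124
0.0185 [0.81307074 0.36519477] 46.20624006427804
0.0195 [ 0.56800097 -0.06452657] 39.65294753203985
```

View pics/w45.png

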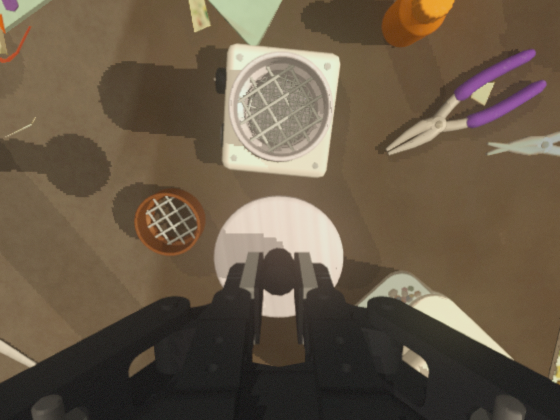

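Emit:
drive_tool([
  [18,0.7,0,0,0,0,10],
  [35,0,0,0,0,0,10],
  [20,0,5,0,0,0,10],
  [0,0,12,0,0,0,10],
  [0,0,10,0,0,0,10],
  [0,0,6,0,0,0,10],
  [0,0,2,0,0,0,10],
  [0,0,0,0,0,0,10],
  [0,0,0,0,0,0,10],
  [0,0,0,0,0,0,10],
  [0,0,0,0,0,0,10],
  [0,0,0,0,0,0,10],
])

```text
t: 44.5
tcp_pos: [0.6466, -0.1527, 0.1447]
tool_rot: [180.0, 0.0, 90.0]
wrist_force: [0.2, 0.3, -1.5]
grip_width: 0.0141
```

Run:
```python
from h import *
for i in range(2):
  s,im,o=look('w46',{'lid':((.6475,-.151),robot.read_state()['tcp_pos'][2]+.017,((32,1),))},rng=.004)
```

```text
t 44.5 tcp [ 0.6466 -0.1527  0.1447] rot [1.7995e+02 2.0000e-02 8.9980e+01] F [ 0.2  0.3 -1.5] w 0.0141 q [-23.  19.  90.  -0.  72. -23.]
lid [ 0.6476 -0.1529] sc 42
t 44.55 tcp [ 0.6466 -0.1525  0.1446] rot [1.7996e+02 2.0000e-02 8.9990e+01] F [-0.1  0.9 -0.4] w 0.0139 q [-23.  19.  90.  -0.  72. -23.]
lid [ 0.6476 -0.1528] sc 42
```

View pics/w46.png

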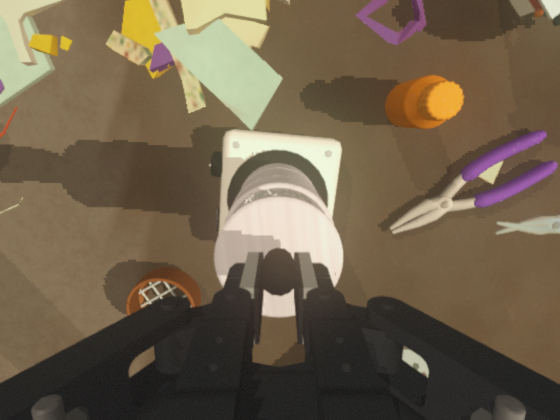

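Emit:
drive_tool([
  [1.3,0.1,4,0,0,0,10],
  [0,0,5,0,0,0,10],
  [0,0,4,0,0,0,10],
  [0,0,1,0,0,0,10],
  [0,0,0,0,0,0,10],
  [0,0,0,0,0,0,10],
  [0,0,0,0,0,0,10],
  [0,0,0,0,0,0,10],
])

```text
t: 45.27
tcp_pos: [0.6466, -0.151, 0.1305]
tool_rot: [180.0, 0.0, 90.0]
wrist_force: [0.3, -0.0, -0.8]
grip_width: 0.0138
```

Run:
```python
from h import *
for i in range(2):
  s,im,o=look('w47',{'lid':((.6475,-.151),robot.read_state()['tcp_pos'][2]+.017,((32,1),))},rng=.004)
```

```text
t 45.27 tcp [ 0.6466 -0.151   0.1305] rot [1.7997e+02 1.0000e-02 9.0000e+01] F [ 0.3 -0.  -0.8] w 0.0138 q [-23.  20.  90.  -0.  70. -23.]
lid [ 0.6475 -0.1493] sc 36
t 45.32 tcp [ 0.6466 -0.1511  0.1305] rot [1.7998e+02 1.0000e-02 9.0000e+01] F [ 0.7 -1.  -1.4] w 0.0139 q [-23.  20.  90.  -0.  70. -23.]
lid [ 0.6475 -0.1493] sc 36
```

Emit:
drive_tool([
  [0,0,2,0,0,0,10],
  [0,0,2,0,0,0,10],
  [0,0,2,0,0,0,10],
  [0,0,1,0,0,0,10],
  [0,0,1,0,0,0,10],
  [0,0,0,0,0,0,10],
  [0,0,0,0,0,0,10],
  [0,0,0,0,0,0,10],
])

```text
t: 46.03
tcp_pos: [0.6468, -0.1511, 0.1236]
tool_rot: [180.0, 0.0, 90.0]
wrist_force: [-2.5, 1.9, 5.2]
grip_width: 0.0136
```

Run:
```python
from h import *
s=brief();st,im=snap('scene','s48')
cr=im[100:240,270:410]; cv2.imwrite('pics/s48c.png',cv2.resize(cr,None,fx=4,fy=4,interpolation=cv2.INTER_CUBIC))
```

```text
t 46.03 tcp [ 0.6468 -0.1511  0.1236] rot [1.7995e+02 3.0000e-02 9.0010e+01] F [-2.5  1.9  5.2] w 0.0136 q [-23.  20.  90.  -0.  69. -23.]
```

View pics/s48c.png

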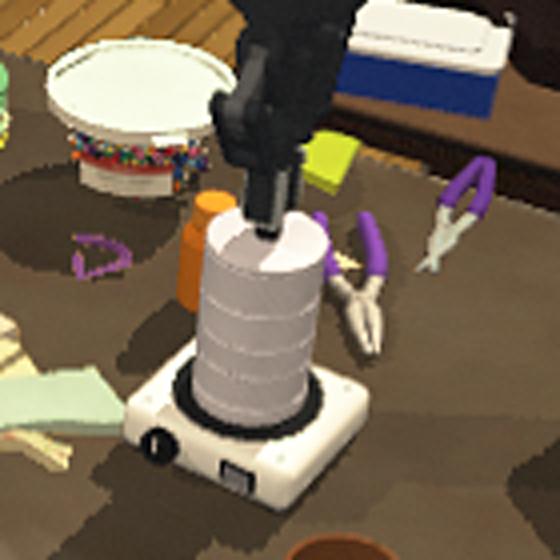

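Emit:
drive_tool([
  [0,0,0,0,0,0,30],
  [0,0,0,0,0,0,50],
  [0,0,0,0,0,0,50],
  [0,0,0,0,0,0,50],
  [0,0,-8,0,0,0,50],
  [0,0,-20,0,0,0,50],
  [0,0,-30,0,0,0,50],
  [0,0,-20,0,0,0,50],
  [-15,0,-5,0,0,0,50],
  [-30,0,0,0,0,0,50],
  [-30,0,0,0,0,0,50],
  [-15,0,0,0,0,0,50],
])

```text
t: 47.08
tcp_pos: [0.6458, -0.2445, 0.2047]
tool_rot: [-180.0, 0.1, 89.9]
wrist_force: [-0.6, -0.6, -0.4]
grip_width: 0.0427
```

Emit:
drive_tool([
  [0,0,0,0,0,0,50],
  [0,0,0,0,0,0,50],
  [0,0,0,0,0,0,50],
])

```text
t: 47.33
tcp_pos: [0.6462, -0.2403, 0.2045]
tool_rot: [-179.9, -0.1, 90.0]
wrist_force: [-0.5, -0.0, -0.0]
grip_width: 0.043
```

Run:
```python
from h import *
s,im,o=look('w49',{'lid':((.6475,-.151),.141,((32,1),))},rng=.005)
st,im=snap('scene','s49')
cr=im[100:240,270:410]; cv2.imwrite('pics/s49c.png',cv2.resize(cr,None,fx=4,fy=4,interpolation=cv2.INTER_CUBIC))
a=proj('scene',[[.6475,-.151,.0]+np.array([0,0,z]) for z in (.047,.069,.087,.109,.135,.141,.162)]);print(a.round(1).tolist())
```

```text
t 47.33 tcp [ 0.6462 -0.2403  0.2045] rot [-1.7995e+02 -6.0000e-02  9.0020e+01] F [-0.5 -0.  -0. ] w 0.043 q [-30.  19.  83.   0.  78. -30.]
lid [ 0.6487 -0.1524] sc 38
[[331.9, 192.6], [332.7, 184.7], [333.5, 178.1], [334.4, 169.8], [335.5, 159.7], [335.8, 157.4], [336.7, 148.9]]
```

View pics/s49c.png

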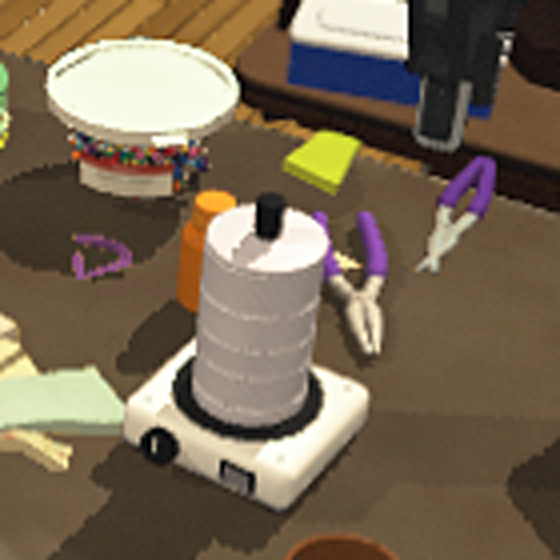

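View pics/w49.png

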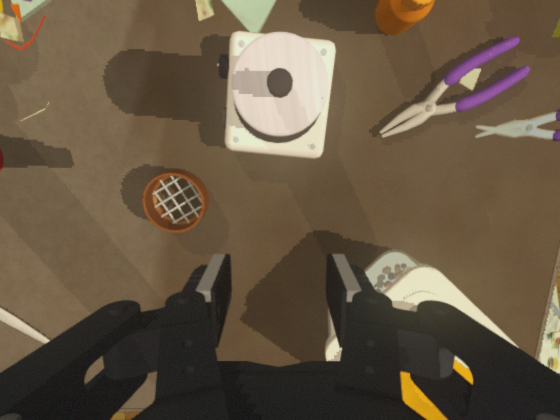

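View pics/s49.png

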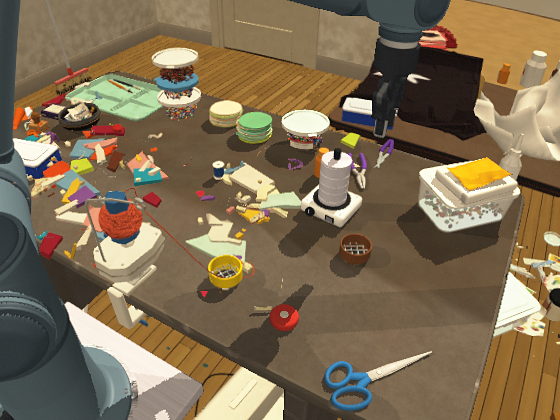

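```bash
python3 -c "
from plant import robot
print(robot.finish_job())"
```

```text
the job is handed in; nothing more can be done
None
```

The sieve tower is built and handed in at about 47 s. The pan went into the shaker's collar first, then the fine, medium and coarse aluminium sieves, and the lid last. Each part was pressed lightly home (4–9 N) and let go. The brown and yellow look-alikes were left alone.

**Last checks:** The final scene picture shows a straight tower with even seams, nothing touching it, and the tape measure, spool and bottle where they were. During the build, the rim heights of the pan and the three sieves agreed with the seated heights to about 1.5 mm.

**What failed or disagreed:**
- **Empty first grasp:** My first try on the pan closed above its rim. The fingertips sit roughly 25 mm behind the reported tool point, so I worked out the grip height again from the pictures and went lower.
- **Regrip:** I gripped the fine sieve a second time, about 3 mm higher, to keep the fingertips clear of its shoulder.
- **Lid edge fits:** The fit while inserting the lid was about 2 mm off in y, and the final one put it about 1–1.5 mm off the tower's axis. Both scored low against the white casing. I relied on the tool position, the contact height (0.1236 m against 0.1235–0.1245 m expected) and the scene picture instead.

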